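# Switch off the test manifold under the control box's propped lid

### The job

Raise the control box's lid by its handle until the folding stay locks and the lid stands propped with your hand off it, then switch the red rocker off. After that push the stay's knuckle back out of its lock and lower the lid by the handle, under control all the way, until it is fully shut; never let the lid drop, never force it against the stay so that the clamped bracket slips, and leave the loose parts on the bench alone.

Things in the scene. Friction and masses are not known exactly. Their poses are not given: they have to be found in the camera images.
- control_box: Light sheet-steel control box fixed to the bench, 210 mm deep (its x), 260 wide (its y), 88 high, open on top under its lid; walls 3 mm. Origin: centre of its underside, z up; -x is its front (lid handle), +x its rear (hinge). Inside, a panel 55 mm above the bench carries the rocker switch; the strip from y = -127 to -47 mm is free for the folding stay. All box coordinates below are in this frame.
- lid_hinge (a point): Middle of the lid's hinge axis, at (105, 0, 92) mm in the box frame; the axis runs along the box's y. The hinge is stiff (friction about 0.26 N m): with the stay unlocked the lid still stands by itself above about 1.12 rad; lower down it falls. Raising the lid by its handle takes 4 to 5 N at the bottom, 2 to 3 N near the top.
- lid (a joint): Lid angle in rad: 0 shut, growing as its front edge swings up and back. Steel lid 212 by 268 mm, 0.6 to 0.8 kg. The straightened stay stops it somewhere between 1.20 and 1.34 rad, depending on where the stay's bracket is clamped, so the stop must be felt: hold it there with a few newton for a moment and the stay snaps into lock. At over about 16 N at the handle the bracket slips.
- lid_handle (a point): Middle of the handle: a steel round bar 11 mm thick, 110 mm long along the box's y, on two arms, 40 mm clear of the lid's front edge; it may be pinched from above at any lid angle and turns between the finger pads as the lid swings. It lies 252 mm from the hinge axis along the lid and 6 mm below the lid's sheet: 86 mm above the bench when shut, 325 to 337 mm when propped.
- stay (a joint): Opening of the folding stay's knuckle in rad: about 0 folded (lid shut), 2.84 its two links in line, 3.04 locked past the line against its stop. A weak spring and its weight carry it past the line when the lid is drawn fully up; it settles on the stop when the handle is eased or let go. Unlocking it takes 3 to 4 N on its peg, falling off after the line is passed; then it stays where it is left.
- stay_peg (a point): Middle of the black release peg on the knuckle: round, 12 mm thick, 36 mm long along the box's y (from y = -110 to -74 mm). Lid propped: 32 to 42 mm above the rim, 70 to 77 mm in front of the hinge axis. To unlock push it to the box's front (-x) and slightly up: the links are in line after 8 mm; 20 to 25 mm is right (with less, a nudge of the lid locks it again), past 34 mm the lid may fall.
- stay_bracket (a point): Lower pivot of the stay, 115 mm in front of the hinge axis and 52 to 64 mm above the bench, on a bracket clamped by a screw in an upright slot of the -y end wall; it must stay where it is clamped. The stay's two flat links (12 mm wide, 79 mm between pivots) lie at y = -119 to -112 mm; the upper one runs from the knuckle up and back to the lid, 115 mm from its hinge.
- rocker (a joint): Tilt of the red rocker switch in rad: 0 = on (its +y end stands up), 0.30 = off (+y half pressed down level). It takes some 3 N, stays where it is left, and must be pressed fully over.
- rocker_off (a point): Middle of the top of the rocker half pressed for off (the +y half), at (-52, 50, 73) mm in the box frame when on. The rocker is 44 mm long along the box's y, pivoted at its middle (y = 40), 26 mm wide, its top a shallow V: the half for off slopes up outwards by 0.3 rad when on and lies level, 70 mm above the bench, when off. The box's rim is 88 mm above the bench.
- guided_cylinder: Loose aluminium guided cylinder, 148 by 62 by 34 mm: leave alone.
- check_valve: Loose brass check valve standing on end, 48 mm high, 30 mm across: leave alone.
- mounting_plate: Loose steel mounting plate, 110 by 70 by 8 mm: leave alone.
- silencer: Loose black plastic silencer standing on end, 54 mm high, 24 mm thick: leave alone.

How it is judged:
On the way, in this order (a step that is already met when the one before it is completed fails the run):
1. the lid stands propped on the locked stay, the robot's hand off lid and stay (value of joint stay above 2.96 rad and value of joint lid above 1.15 rad and contact force between each of the arm, the fingers and lid below 0.2 N and contact force between each of the arm, the fingers and stay below 0.2 N), for 0.3 s.
2. the rocker is switched off while the lid stands propped (value of joint rocker above 0.26 rad and value of joint stay above 2.96 rad), for 0.1 s.
3. the stay is pushed out of its lock with the lid still up (value of joint stay below 2.76 rad and value of joint lid above 1 rad), for 0.1 s.
4. the lid is held by the hand on its way down (value of joint lid between 0.2 and 0.7 rad and contact force between the fingers and lid above 0.5 N), for 0.1 s.
At the end, for the whole second after the job is handed in: The lid is fully shut (within 0.02 rad) and at rest, the rocker is off (past 0.26 rad), the robot touches nothing (value of joint lid below 0.02 rad and value of joint rocker above 0.26 rad and linear speed of lid below 0.02 m/s).
It fails at once if the lid drops: it swings down faster than 1.5 rad/s (velocity of joint lid below -1.5 rad/s).
It fails at once if the lid is forced against its stay: the clamped bracket slips by more than 1.5 mm (distance of stay_bracket from where it was at the start of the episode above 0.0015 m).
It fails at once if a loose part on the bench is shifted by more than 15 mm (distance of any of guided_cylinder, check_valve, mounting_plate, silencer from where it was at the start of the episode above 0.015 m).
It also fails if it takes over 72 s, if anything falls off the work surface, if the arm or the gripper's body presses on something with over 40 N, if the wrist force passes 120 N, or if a joint passes its speed limit or range.

### The arm

A 7-joint arm with a two-finger parallel gripper is mounted at the origin on the work surface. World frame = base frame: x ahead of the robot, y to its left, z up, the work surface at z = 0. Lengths are in m, angles in rad, forces in N, time in s.
With the tool pointing down it reaches from about 0.4 to 0.85 m from the base axis. Payload 10.4 kg.
Tool frame: the origin (TCP) lies at the very end of the fingers, on their centre line; the grasp point (between the pads) lies 19 mm behind it; x points along the fingers, z is the direction in which the jaws open and shut, and the axes are right-handed (so a half turn about x gives the same grasp; the last joint's range is limited). The gripper opens to 85 mm and grips with 20 to 120 N. Pads are 22 mm wide; open, the fingers measure 114 mm over their backs; the gripper's body (76 mm by 85 mm) begins 54 mm behind the grasp point. The pads swing forward as they close: fully open they stand 13 mm farther back than shut.
Start: joints at [-1.185, 0.332, -0.065, 1.46, 0.022, 1.35, -0.088], TCP at [0.248, 0.574, 0.231] pointing down, gripper open.
Joint ranges: [-2.6, 2.6], [-0.5, 2.12], [-1.47, 1.34], [0.16, 2.42], [-1.27, 4.41], [0.06, 2.06], [-2.6, 2.6]. Speed limits (rad/s): [2.22, 2.22, 2.79, 2.79, 3.14, 3.14, 3.14].

### API

Orientations are given as a unit quaternion [x, y, z, w].
In Python, from workcell import get_obs, camera, camera_info, hand_in gives the robot as it stands.
- The arm moves only by the tool move_arm, never from a script. Its argument "motion" is text: rows parted by semicolons, each of 4 numbers parted by spaces: the shift along the world's x, y, z in m, then the turn about the world's z in rad. In form: tx ty tz spin; .... A call has 1 to 10 rows; each row is the pose to reach, as a shift and turn from the pose commanded when the call began; what a row does not reach only later rows make up. A row lasts 1/8 s, in which the tool goes at most 62.5 mm and 10.7 degrees, less where a joint would pass 70% of its speed; a pose out of reach is approached as far as the arm can. A call with a gripper value outside its range is refused whole. "grip" is the opening, from 0 (shut) to 1 (fully open), set as the call begins (left out, the last holds). The fingers move at their own pace and stop on an object; "force" is the grip in N (left out, the last holds). Time passes only in rows, so rows that repeat a pose let the fingers close. It gives the time, the measured TCP pose, the force and the opening at its end, in the units of the state.
- get_obs(): the state, without advancing time (a new reading comes with each control period).
- camera(name): name is "side" or "top" or "wrist"; returns (picture, depth): 420x560x3 uint8, red, green, blue; 420x560 float32, m along the optical axis (not along the pixel's ray), 0 where there is no reading.
- camera_info(name): a dict with "camera_matrix" (3x3 intrinsics, pixels), "eye" and "attitude" of the camera in the world. Camera axes: x right, y up, looking along -z (the intrinsics and any distortion apply to the point x, -y, -z); pixel columns grow to the right and rows downward; lengths in m; the calibration is good to about 2 mm. A picture is of the moment at which its call begins: read the wrist's pose just before it. camera_info takes no time and is no camera call; for the wrist camera it gives the pose at the moment of the call.
- hand_in(): hands the job in, once; it reports no verdict.
The state is a dict: "clock": time; "joint_pos": joint angles; "joint_velocities": joint speeds; "tau": joint torques, N m; "position": TCP position; "ee_rot": TCP orientation; "ft_force": force on the tool from outside, world axes, zero at the start; "torque": the same for the moment, N m; "grip_width": opening from 0.0 (shut) to 1.0 (fully open).
Only numpy, scipy, OpenCV 4.12 (cv2) and the standard library are available. Lean on these libraries where they do the work, as an engineer would, in place of code of your own. Each camera call takes 0.05 s, during which the arm holds its last target.

## Working session

There is one attempt and no reset: what is moved stays moved. The work goes in short steps, Python scripts to look and compute and a tool call to move; the robot and the scene stay as the last step left them, time stands still between calls to the robot, and variables do not carry over. Pictures are saved under pics/ and viewed, and the job is handed in when it is done.

Besides the shell and the picture viewer there is one more tool, called after ">>>" as name(argument=value, ...) on one line, values as JSON. move_arm: Moves the arm, as the interface text tells. Its arguments: {"type":"object","properties":{"motion":{"type":"string"},"grip":{"type":"number"},"force":{"type":"number"}},"required":["motion"]}

```bash
ls; mkdir -p pics; cat > h.py <<'E'
import numpy as np,cv2
from workcell import get_obs,camera,camera_info,hand_in
from scipy.spatial.transform import Rotation as R
def snap(n,fn):
    ci=camera_info(n); p,d=camera(n); cv2.imwrite('pics/'+fn+'.png',p[:,:,::-1]); np.savez('pics/'+fn+'.npz',p=p,d=d,K=ci['camera_matrix'],eye=ci['eye'],att=np.array(ci['attitude'],float)); return p,d,ci
def load(fn): return np.load('pics/'+fn+'.npz')
def rot(a):
    a=np.array(a); return a if a.shape==(3,3) else R.from_quat(a).as_matrix()
def w(f,u,v,dep=None,z=None):
    K=f['K'];ray=np.array([(u-K[0,2])/K[0,0],-(v-K[1,2])/K[1,1],-1.]); r=rot(f['att'])@ray
    if z is not None: t=(z-f['eye'][2])/r[2]
    else: t=f['d'][int(v),int(u)] if dep is None else dep
    return f['eye']+t*r
def px(f,P):
    c=rot(f['att']).T@(np.array(P)-f['eye']); K=f['K']; return K[0,2]+K[0,0]*c[0]/-c[2],K[1,2]-K[1,1]*c[1]/-c[2]
def obs():
    o=get_obs(); print({k:np.round(o[k],4).tolist() for k in('clock','position','ee_rot','ft_force','grip_width','joint_pos')})
    return o
E
python3 - <<'E'
from h import *
o=obs()
for n in('side','top','wrist'):
    p,d,ci=snap(n,n+'0'); print(n,ci)
print(R.from_quat(o['ee_rot']).as_matrix().round(3))
E
```

```text
pics
{'clock': 0.0, 'position': [0.2483, 0.5732, 0.2305], 'ee_rot': [-0.3884, 0.5915, 0.3878, 0.5907], 'ft_force': [-0.7448, 0.3703, -0.0944], 'grip_width': 1.0023, 'joint_pos': [-1.1846, 0.3329, -0.0647, 1.4609, 0.0216, 1.3499, -0.0885]}
side {'camera_matrix': array([[511.2442896 ,   0.        , 275.61455437],
       [  0.        , 511.2442896 , 202.20437136],
       [  0.        ,   0.        ,   1.        ]]), 'eye': array([-0.16640965, -0.7185498 ,  0.97573775]), 'attitude': array([ 0.38378773, -0.15517212, -0.35659213,  0.83753844])}
top {'camera_matrix': array([[382.90826152,   0.        , 279.37645008],
       [  0.        , 382.90826152, 208.34633632],
       [  0.        ,   0.        ,   1.        ]]), 'eye': array([0.50810312, 0.02751489, 1.06671174]), 'attitude': array([-0.01911407,  0.03573981,  0.71093456, -0.70208929])}
wrist {'camera_matrix': array([[325.58851375,   0.        , 286.11188647],
       [  0.        , 325.58851375, 211.53666769],
       [  0.        ,   0.        ,   1.        ]]), 'eye': array([0.18055597, 0.60275554, 0.37322531]), 'attitude': array([-0.12249601, -0.07923162,  0.54342548,  0.82668363])}
[[-0.001 -0.918  0.397]
 [-0.001  0.397  0.918]
 [-1.    -0.    -0.001]]
```

View pics/side0.png

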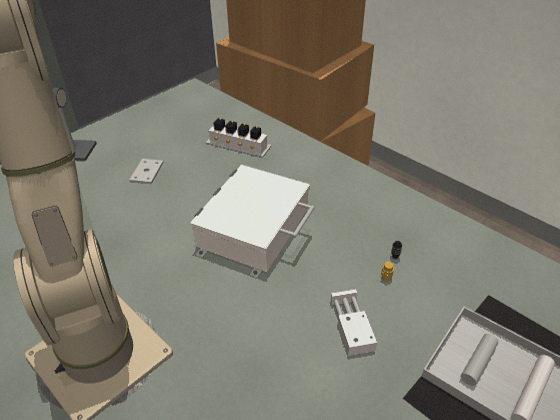

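View pics/top0.png

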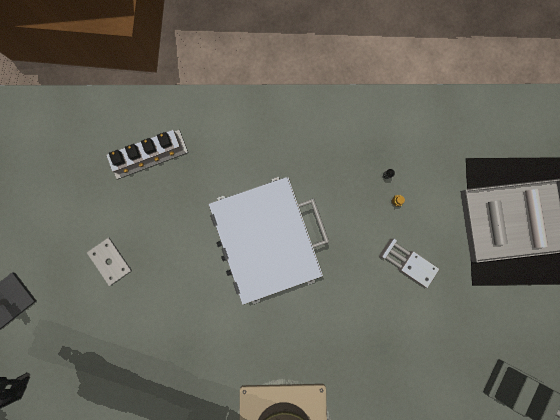

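View pics/wrist0.png

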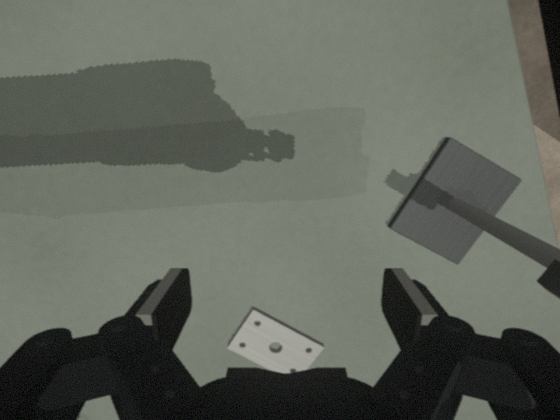

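```bash
python3 - <<'E'
import cv2
p=cv2.imread('pics/top0.png')[165:315,200:340]
cv2.imwrite('pics/topc.png',cv2.resize(p,None,fx=4,fy=4,interpolation=cv2.INTER_CUBIC)) 
p=cv2.imread('pics/side0.png')[155:285,180:330]
cv2.imwrite('pics/sidec.png',cv2.resize(p,None,fx=4.5,fy=4.5,interpolation=cv2.INTER_CUBIC)) 
E
```

```text
(no output)
```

View pics/topc.png

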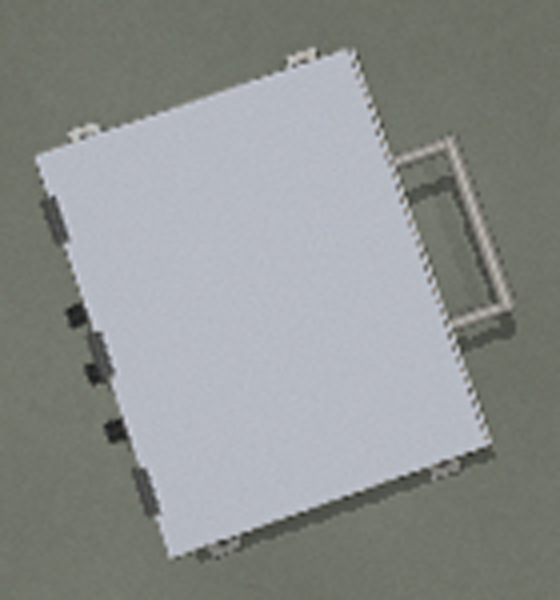

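View pics/sidec.png

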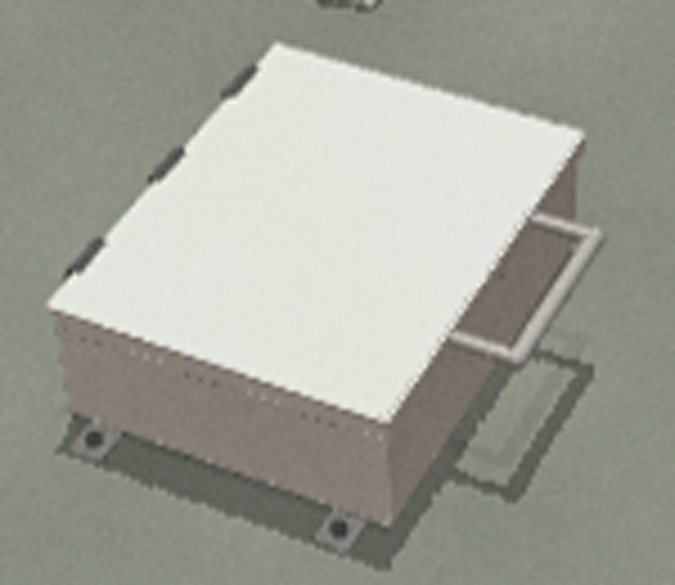

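```bash
python3 - <<'E'
from h import *
t=load('top0'); s=load('side0')
T=lambda x,y:(x/4+200-.375,y/4+165-.375)
S=lambda x,y:(x/4.5+180-.39,y/4.5+155-.39)
for nm,f,F,C,H in(('top',t,T,[(38,157),(352,50),(490,443),(172,557)],[(452,142),(508,305),(481,224)]),('side',s,S,[(278,43),(583,133),(390,420),(50,305)],[(598,233),(520,355),(559,294)])):
    c=np.array([w(f,*F(*q),z=.093) for q in C]); h=np.array([w(f,*F(*q),z=.086) for q in H])
    print(nm,c.round(4).tolist()); print([np.linalg.norm(c[i]-c[(i+1)%4]).round(4) for i in range(4)])
    print('handle',h.round(4).tolist(), 'len',np.linalg.norm(h[0]-h[1]))
    ym=(c[1]+c[2]-c[0]-c[3])/2; print('front dir deg',np.degrees(np.arctan2(ym[1],ym[0])))
    e=c[1]-c[2]; print('edge dir',np.degrees(np.arctan2(e[1],e[0])), 'center',c.mean(0))
    e=c[0]-c[3]; print('edge dir',np.degrees(np.arctan2(e[1],e[0])))
    e=h[0]-h[1]; print('handle dir',np.degrees(np.arctan2(e[1],e[0])))
    for q in C: print(w(f,*[int(a) for a in F(*(np.array(C).mean(0)*.2+np.array(q)*.8))]).round(4))
E
```

```text
top [[0.5972, 0.1826, 0.093], [0.6639, -0.0182, 0.093], [0.4128, -0.1015, 0.093], [0.3455, 0.0991, 0.093]]
[np.float64(0.2116), np.float64(0.2646), np.float64(0.2116), np.float64(0.2652)]
handle [[0.6045, -0.0821, 0.086], [0.4993, -0.1159, 0.086], [0.5514, -0.0997, 0.086]] len 0.1104924747102831
front dir deg -71.53815097456307
edge dir 18.36283342252705 center [0.50482788 0.04049973 0.093     ]
edge dir 18.35827461163068
handle dir 17.81530409910093
[0.5786 0.1549 0.0945]
[ 0.6332 -0.0058  0.0939]
[ 0.4318 -0.0711  0.0947]
[0.3769 0.088  0.0923]
side [[0.602, 0.184, 0.093], [0.667, -0.0182, 0.093], [0.4162, -0.1033, 0.093], [0.3479, 0.098, 0.093]]
[np.float64(0.2124), np.float64(0.2649), np.float64(0.2125), np.float64(0.2683)]
handle [[0.6103, -0.08, 0.086], [0.5048, -0.1154, 0.086], [0.5561, -0.0982, 0.086]] len 0.11129242492384342
front dir deg -71.71304473796471
edge dir 18.742404874477536 center [0.50827095 0.04013696 0.093     ]
edge dir 18.700225872498763
handle dir 18.52471286528625
[0.5771 0.1502 0.0965]
[ 0.6309 -0.0061  0.0943]
[ 0.4331 -0.075   0.0912]
[0.3755 0.0863 0.0969]
```

>>> move_arm(motion="0.02 -0.06 0.03 -0.18; 0.05 -0.12 0.03 -0.36; 0.075 -0.175 0.03 -0.54; 0.1 -0.23 0.03 -0.72; 0.125 -0.285 0.03 -0.9; 0.15 -0.34 0.03 -1.08; 0.175 -0.395 0.03 -1.26; 0.2 -0.45 0.03 -1.44; 0.225 -0.505 0.03 -1.62; 0.25 -0.56 0.03 -1.8", grip=0.4, force=30)

```text
clock: 1.4
position: [0.4988, 0.0116, 0.2614]
ee_rot: [0.224, 0.671, -0.224, 0.671]
ft_force: [1.0, 1.4, -0.6]
grip_width: 0.399
```

>>> move_arm(motion="0.015 -0.035 -0.02 -0.18; 0.03 -0.07 -0.04 -0.36; 0.045 -0.1 -0.06 -0.54; 0.055 -0.111 -0.06 -0.612; 0.055 -0.111 -0.06 -0.612; 0.055 -0.111 -0.06 -0.612")

```text
clock: 2.15
position: [0.5536, -0.0961, 0.202]
ee_rot: [0.413, 0.574, -0.412, 0.574]
ft_force: [0.3, -0.1, -0.2]
grip_width: 0.398
```

```bash
python3 - <<'E'
from h import *
o=obs(); print(R.from_quat(o['ee_rot']).as_matrix().round(3))
for n in('side','wrist'): snap(n,n+'1')
f=load('wrist1')
e=f['eye']; print(e, px(f,[.5537,-.099,.086]))
E
```

```text
{'clock': 2.15, 'position': [0.5536, -0.0961, 0.202], 'ee_rot': [0.4129, 0.5742, -0.4123, 0.5743], 'ft_force': [0.3371, -0.0777, -0.1514], 'grip_width': 0.3976, 'joint_pos': [-0.468, 0.2344, 0.6523, 1.7037, -0.1497, 1.2532, -1.0282]}
[[ 0.001  0.948  0.319]
 [ 0.001  0.319 -0.948]
 [-1.     0.001 -0.   ]]
[ 0.62348994 -0.07260277  0.34468234] (np.float64(289.6347359422766), np.float64(206.9186078778302))
```

View pics/wrist1.png

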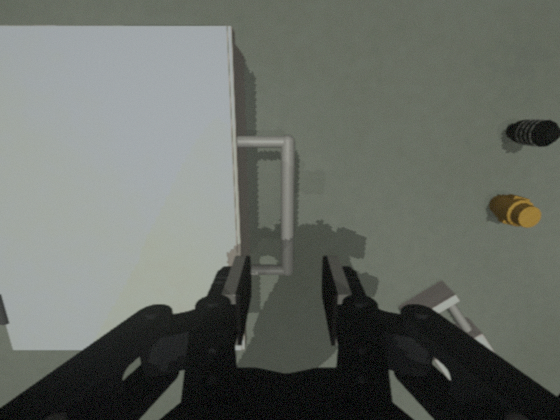

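View pics/side1.png

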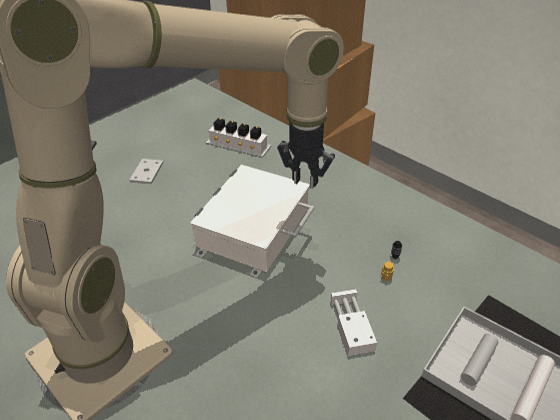

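```bash
python3 - <<'E'
from h import *
f=load('wrist1'); print(w(f,288.5,204.5,z=.086), w(f,289,137,z=.086),w(f,288,272,z=.086))
g=load('side1')
for q in [(322,55),(322,30),(150,30),(150,60),(150,8),(306,100),(306,120),(290,55),(318,84),(291,92),(326,98)]: print(q,w(g,*q).round(3))
E
```

```text
[ 0.5553661  -0.09744365  0.086     ] [ 0.60701234 -0.08032059  0.086     ] [ 0.49682802 -0.11685166  0.086     ]
(322, 55) [ 0.539 -0.145  0.552]
(322, 30) [ 0.541 -0.141  0.598]
(150, 30) [ 0.229 -0.069  0.674]
(150, 60) [ 0.223 -0.063  0.626]
(150, 8) [ 0.249 -0.046  0.695]
(306, 100) [ 0.522 -0.124  0.455]
(306, 120) [ 0.523 -0.124  0.408]
(290, 55) [ 0.469 -0.128  0.57 ]
(318, 84) [ 0.54  -0.138  0.488]
(291, 92) [ 0.514 -0.09   0.463]
(326, 98) [ 0.573 -0.133  0.442]
```

>>> move_arm(motion="0.001 -0.002 -0.04 0; 0.001 -0.002 -0.08 0; 0.001 -0.002 -0.11 0; 0.001 -0.002 -0.13 0; 0.001 -0.002 -0.133 0; 0.001 -0.002 -0.133 0")

```text
clock: 3.0
position: [0.5548, -0.0991, 0.0692]
ee_rot: [0.414, 0.573, -0.413, 0.574]
ft_force: [0.1, 1.0, 0.9]
grip_width: 0.401
```

```bash
python3 - <<'E'
from h import *
o=obs()
snap('wrist','wrist2')
E
```

```text
{'clock': 3.0, 'position': [0.5548, -0.0991, 0.0692], 'ee_rot': [0.4137, 0.5734, -0.4132, 0.5739], 'ft_force': [0.1258, 0.9619, 0.9212], 'grip_width': 0.4008, 'joint_pos': [-0.4101, 0.3919, 0.6088, 1.8329, -0.2635, 0.997, -0.9416]}
```

View pics/wrist2.png

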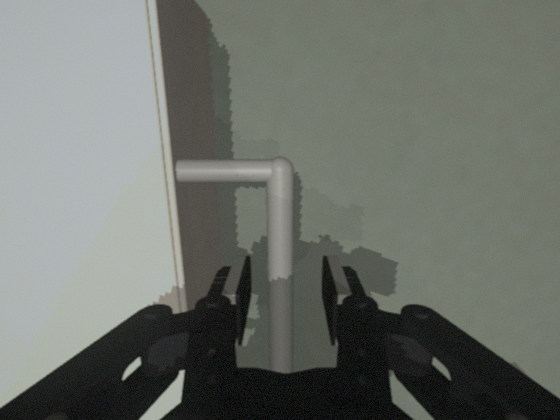

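>>> move_arm(motion="0 0 -0.002 0; 0 0 -0.002 0; 0 0 -0.002 0; 0 0 -0.002 0; 0 0 -0.002 0; 0 0 -0.002 0", grip=0, force=30)

```text
clock: 3.8
position: [0.5543, -0.0967, 0.0672]
ee_rot: [0.414, 0.575, -0.412, 0.573]
ft_force: [-7.5, 9.3, 11.7]
grip_width: 0.119
```

```bash
python3 - <<'E'
from h import *
o=obs()
snap('wrist','wrist3')
E
```

```text
{'clock': 3.8, 'position': [0.5543, -0.0967, 0.0672], 'ee_rot': [0.4141, 0.5749, -0.4122, 0.5728], 'ft_force': [-7.4581, 9.2684, 11.7422], 'grip_width': 0.1193, 'joint_pos': [-0.4097, 0.394, 0.6059, 1.8345, -0.268, 0.9959, -0.94]}
```

View pics/wrist3.png

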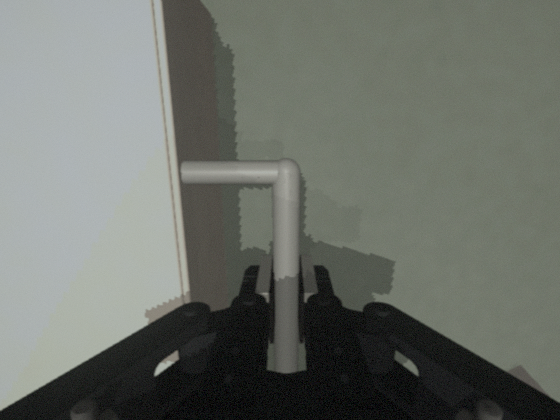

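```bash
cat >> h.py <<'E'
bx=np.array([np.cos(np.radians(108.4)),np.sin(np.radians(108.4))])
def d(th): return 252*(1-np.cos(th))-6*np.sin(th), 252*np.sin(th)-6*np.cos(th)+6
def tab(t0,ths,off=(0,0)):
    a=d(t0)
    for t in ths:
        b=d(t); u=(b[0]-a[0]+off[0])/1e3; z=(b[1]-a[1]+off[1])/1e3
        print(round(t,3),'%.4f %.4f %.4f 0;'%(bx[0]*u,bx[1]*u,z), end=' ')
    print()
def ang(o,ref=(.5543,-.0967,.0672)):
    p=np.array(o['position'])-ref; u=p[:2]@bx; return np.arctan2(p[2]-.006,.252-u)+np.arctan2(6,252),np.hypot(p[2]-.006,.252-u)
E
python3 -c "
from h import *
tab(0,np.arange(.04,.42,.04),(2,1))"
```

```text
0.04 -0.0006 0.0019 0.0111 0; 0.08 -0.0007 0.0022 0.0212 0; 0.12 -0.0010 0.0029 0.0312 0; 0.16 -0.0013 0.0040 0.0412 0; 0.2 -0.0018 0.0055 0.0512 0; 0.24 -0.0025 0.0074 0.0611 0; 0.28 -0.0032 0.0096 0.0709 0; 0.32 -0.0041 0.0122 0.0806 0; 0.36 -0.0051 0.0152 0.0902 0; 0.4 -0.0062 0.0186 0.0996 0;
```

>>> move_arm(motion="-0.0006 0.0019 0.006 0; -0.0006 0.0019 0.011 0; -0.0007 0.0022 0.021 0; -0.001 0.0029 0.031 0; -0.0013 0.004 0.041 0; -0.0018 0.0055 0.051 0; -0.0025 0.0074 0.061 0; -0.0025 0.0074 0.061 0")

```text
clock: 4.85
position: [0.5524, -0.0913, 0.1281]
ee_rot: [0.414, 0.573, -0.413, 0.574]
ft_force: [2.8, 4.5, -3.5]
grip_width: 0.118
```

```bash
python3 -c "
from h import *
o=obs(); print(ang(o),'fbx',np.array(o['ft_force'][:2])@bx)
t=ang(o)[0]; tab(t,t+np.arange(.06,.61,.06))"
```

```text
{'clock': 4.85, 'position': [0.5524, -0.0913, 0.1281], 'ee_rot': [0.414, 0.5734, -0.413, 0.5738], 'ft_force': [2.8492, 4.5215, -3.4746], 'grip_width': 0.1176, 'joint_pos': [-0.4548, 0.3057, 0.6357, 1.7935, -0.2023, 1.1065, -0.9994]}
(np.float64(0.2433081866889376), np.float64(0.25234032022001435)) fbx 3.3910359730179693
0.303 -0.0012 0.0035 0.0147 0; 0.363 -0.0026 0.0079 0.0291 0; 0.423 -0.0044 0.0131 0.0432 0; 0.483 -0.0063 0.0191 0.0569 0; 0.543 -0.0086 0.0258 0.0703 0; 0.603 -0.0111 0.0333 0.0831 0; 0.663 -0.0138 0.0415 0.0955 0; 0.723 -0.0168 0.0504 0.1074 0; 0.783 -0.0200 0.0600 0.1187 0; 0.843 -0.0233 0.0702 0.1293 0;
```

>>> move_arm(motion="-0.0014 0.0042 0.0147 0; -0.0028 0.0086 0.0291 0; -0.0046 0.0138 0.0432 0; -0.0065 0.0198 0.0569 0; -0.0088 0.0265 0.0703 0; -0.0113 0.034 0.0831 0; -0.014 0.0422 0.0955 0; -0.017 0.0511 0.1074 0; -0.0202 0.0607 0.1187 0; -0.0202 0.0607 0.1187 0")

```text
clock: 6.1
position: [0.5332, -0.0333, 0.248]
ee_rot: [0.415, 0.571, -0.414, 0.575]
ft_force: [5.5, -4.5, 4.5]
grip_width: 0.117
```

```bash
python3 -c "
from h import *
o=obs(); print(ang(o),'fbx',np.array(o['ft_force'][:2])@bx)
t=ang(o)[0]; tab(t,np.arange(t+.04,1.145,.04))"
```

```text
{'clock': 6.1, 'position': [0.5332, -0.0333, 0.248], 'ee_rot': [0.4146, 0.5713, -0.4137, 0.5749], 'ft_force': [5.5468, -4.4917, 4.4885], 'grip_width': 0.1174, 'joint_pos': [-0.594, 0.1182, 0.6236, 1.7105, -0.0692, 1.3306, -1.2091]}
(np.float64(0.7803830493239416), np.float64(0.25462401673896046)) fbx -6.012895006078473
0.82 -0.0022 0.0067 0.0072 0; 0.86 -0.0045 0.0137 0.0141 0; 0.9 -0.0070 0.0209 0.0207 0; 0.94 -0.0094 0.0284 0.0270 0; 0.98 -0.0120 0.0361 0.0330 0; 1.02 -0.0146 0.0440 0.0386 0; 1.06 -0.0173 0.0521 0.0439 0; 1.1 -0.0201 0.0605 0.0489 0; 1.14 -0.0229 0.0690 0.0535 0;
```

>>> move_arm(motion="-0.0014 0.0042 0.0073 0; -0.0041 0.0124 0.0155 0; -0.0066 0.0196 0.0221 0; -0.009 0.0271 0.0284 0; -0.0116 0.0348 0.0344 0; -0.0142 0.0427 0.04 0; -0.0169 0.0508 0.0453 0; -0.0197 0.0592 0.0503 0; -0.0197 0.0592 0.0503 0")

```text
clock: 7.22
position: [0.5135, 0.0255, 0.2984]
ee_rot: [0.415, 0.571, -0.414, 0.575]
ft_force: [3.0, -5.1, 11.0]
grip_width: 0.115
```

```bash
cat >> h.py <<'E'
def st(ref=(.5543,-.0967,.0672)):
    o=obs(); t,r=ang(o,ref); f=np.array(o['ft_force']); fb=f[:2]@bx; 
    print('th %.3f r %.4f fbx %.1f fz %.1f  tang %.1f rad(out) %.1f'%(t,r,fb,f[2],fb*np.sin(t)+f[2]*np.cos(t),-fb*np.cos(t)+f[2]*np.sin(t))); return t
E
python3 -c "
from h import *
t=st(); tab(t,t+np.arange(.02,.3,.02))"
```

```text
{'clock': 7.225, 'position': [0.5135, 0.0255, 0.2984], 'ee_rot': [0.415, 0.5712, -0.4139, 0.5746], 'ft_force': [2.9975, -5.1222, 11.0383], 'grip_width': 0.1154, 'joint_pos': [-0.6816, 0.0371, 0.5633, 1.6734, -0.0178, 1.4324, -1.3688]}
th 1.094 r 0.2567 fbx -5.8 fz 11.0  tang -0.1 rad(out) 12.5
1.114 -0.0014 0.0042 0.0024 0; 1.134 -0.0028 0.0085 0.0047 0; 1.154 -0.0043 0.0128 0.0069 0; 1.174 -0.0057 0.0171 0.0090 0; 1.194 -0.0072 0.0215 0.0110 0; 1.214 -0.0086 0.0259 0.0129 0; 1.234 -0.0101 0.0304 0.0147 0; 1.254 -0.0116 0.0349 0.0164 0; 1.274 -0.0131 0.0394 0.0181 0; 1.294 -0.0146 0.0440 0.0196 0; 1.314 -0.0162 0.0486 0.0211 0; 1.334 -0.0177 0.0532 0.0224 0; 1.354 -0.0192 0.0578 0.0237 0; 1.374 -0.0208 0.0625 0.0248 0;
```

>>> move_arm(motion="0.0004 -0.001 0.0022 0; -0.001 0.003 0.0045 0; -0.0024 0.0073 0.0068 0; -0.0039 0.0116 0.009 0; -0.0053 0.0159 0.0111 0; -0.0053 0.0159 0.0111 0; -0.0053 0.0159 0.0111 0")

```text
clock: 8.1
position: [0.5077, 0.0427, 0.3082]
ee_rot: [0.415, 0.572, -0.414, 0.574]
ft_force: [5.3, -1.2, 4.5]
grip_width: 0.119
```

```bash
python3 -c "
from h import *
t=st(); snap('side','side2'); snap('wrist','wrist4')"
```

```text
{'clock': 8.1, 'position': [0.5077, 0.0427, 0.3082], 'ee_rot': [0.4145, 0.5724, -0.4136, 0.574], 'ft_force': [5.2849, -1.2363, 4.5339], 'grip_width': 0.1186, 'joint_pos': [-0.7024, 0.0235, 0.544, 1.6644, -0.0116, 1.4545, -1.4084]}
th 1.175 r 0.2574 fbx -2.8 fz 4.5  tang -0.9 rad(out) 5.3
```

View pics/side2.png

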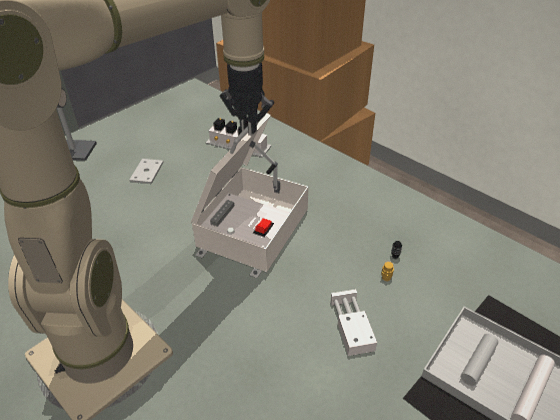

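View pics/wrist4.png

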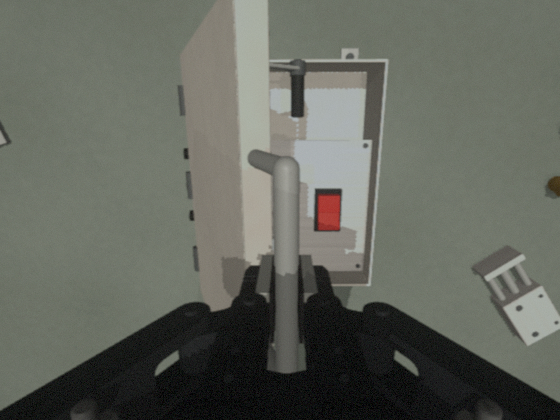

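>>> move_arm(motion="-0.0006 0.0016 0.0014 0; -0.001 0.003 0.002 0; -0.001 0.003 0.002 0; -0.001 0.003 0.002 0")

```text
clock: 8.7
position: [0.5066, 0.0459, 0.3098]
ee_rot: [0.414, 0.573, -0.414, 0.574]
ft_force: [6.2, -0.3, 1.9]
grip_width: 0.115
```

```bash
python3 -c "
from h import *
t=st()"
```

```text
{'clock': 8.7, 'position': [0.5066, 0.0459, 0.3098], 'ee_rot': [0.4144, 0.5725, -0.4137, 0.5739], 'ft_force': [6.1891, -0.2653, 1.9111], 'grip_width': 0.1151, 'joint_pos': [-0.7063, 0.0214, 0.5404, 1.663, -0.0104, 1.4581, -1.4159]}
th 1.189 r 0.2575 fbx -2.2 fz 1.9  tang -1.3 rad(out) 2.6
```

>>> move_arm(motion="-0.0003 0.0009 0.0004 0; -0.0006 0.0018 0.0008 0; -0.0006 0.0018 0.0008 0; -0.0006 0.0018 0.0008 0")

```text
clock: 9.2
position: [0.506, 0.0476, 0.3105]
ee_rot: [0.414, 0.572, -0.414, 0.574]
ft_force: [5.2, -1.0, 1.4]
grip_width: 0.109
```

```bash
python3 -c "
from h import *
t=st()"
```

```text
{'clock': 9.2, 'position': [0.506, 0.0476, 0.3105], 'ee_rot': [0.4144, 0.5725, -0.4138, 0.5739], 'ft_force': [5.2353, -1.0165, 1.3797], 'grip_width': 0.1092, 'joint_pos': [-0.7084, 0.0202, 0.5384, 1.6625, -0.0095, 1.4597, -1.4202]}
th 1.196 r 0.2575 fbx -2.6 fz 1.4  tang -1.9 rad(out) 2.2
```

>>> move_arm(motion="-0.0004 0.0011 0.0005 0; -0.0007 0.0022 0.0009 0; -0.0007 0.0022 0.0009 0; -0.0007 0.0022 0.0009 0")

```text
clock: 9.7
position: [0.5053, 0.0496, 0.3116]
ee_rot: [0.414, 0.572, -0.414, 0.574]
ft_force: [6.4, -1.1, 3.0]
grip_width: 0.109
```

```bash
python3 -c "
from h import *
t=st()"
```

```text
{'clock': 9.7, 'position': [0.5053, 0.0496, 0.3116], 'ee_rot': [0.4144, 0.5724, -0.4138, 0.5739], 'ft_force': [6.3714, -1.1367, 2.9792], 'grip_width': 0.1093, 'joint_pos': [-0.711, 0.0185, 0.536, 1.6617, -0.0086, 1.4618, -1.4255]}
th 1.206 r 0.2576 fbx -3.1 fz 3.0  tang -1.8 rad(out) 3.9
```

>>> move_arm(motion="-0.0004 0.0011 0.0005 0; -0.0007 0.0022 0.0009 0; -0.0007 0.0022 0.0009 0; -0.0007 0.0022 0.0009 0")

```text
clock: 10.2
position: [0.5046, 0.0518, 0.3125]
ee_rot: [0.414, 0.572, -0.414, 0.574]
ft_force: [6.0, -0.8, 2.3]
grip_width: 0.111
```

```bash
python3 -c "
from h import *
t=st()"
```

```text
{'clock': 10.2, 'position': [0.5046, 0.0518, 0.3125], 'ee_rot': [0.4144, 0.5724, -0.4138, 0.5739], 'ft_force': [5.9725, -0.8274, 2.2567], 'grip_width': 0.1112, 'joint_pos': [-0.7137, 0.017, 0.5335, 1.661, -0.0077, 1.4638, -1.4308]}
th 1.215 r 0.2577 fbx -2.7 fz 2.3  tang -1.7 rad(out) 3.0
```

>>> move_arm(motion="-0.0004 0.0012 0.0004 0; -0.0008 0.0024 0.0009 0; -0.0008 0.0024 0.0009 0; -0.0008 0.0024 0.0009 0")

```text
clock: 10.7
position: [0.5039, 0.0541, 0.3135]
ee_rot: [0.414, 0.572, -0.414, 0.574]
ft_force: [5.8, -1.9, 3.5]
grip_width: 0.115
```

>>> move_arm(motion="-0.0004 0.0012 0.0004 0; -0.0008 0.0024 0.0009 0; -0.0008 0.0024 0.0009 0; -0.0008 0.0024 0.0009 0")

```text
clock: 11.2
position: [0.5031, 0.0564, 0.3146]
ee_rot: [0.415, 0.572, -0.414, 0.574]
ft_force: [5.0, -1.4, 5.7]
grip_width: 0.112
```

>>> move_arm(motion="-0.0004 0.0012 0.0004 0; -0.0008 0.0024 0.0009 0; -0.0008 0.0024 0.0009 0; -0.0008 0.0024 0.0009 0")

```text
clock: 11.7
position: [0.5023, 0.0588, 0.3155]
ee_rot: [0.415, 0.572, -0.414, 0.574]
ft_force: [4.9, -3.3, 5.1]
grip_width: 0.114
```

>>> move_arm(motion="-0.0003 0.001 0.0004 0; -0.0006 0.0019 0.0007 0; -0.0006 0.0019 0.0007 0; -0.0006 0.0019 0.0007 0")

```text
clock: 12.2
position: [0.5017, 0.0605, 0.3162]
ee_rot: [0.415, 0.572, -0.414, 0.574]
ft_force: [4.4, -2.6, 5.7]
grip_width: 0.112
```

>>> move_arm(motion="-0.0003 0.001 0.0004 0; -0.0006 0.0019 0.0007 0; -0.0006 0.0019 0.0007 0; -0.0006 0.0019 0.0007 0")

```text
clock: 12.7
position: [0.5011, 0.0624, 0.3169]
ee_rot: [0.415, 0.572, -0.414, 0.574]
ft_force: [4.7, -2.0, 5.8]
grip_width: 0.113
```

>>> move_arm(motion="-0.0003 0.001 0.0003 0; -0.0007 0.0022 0.0007 0; -0.0007 0.0022 0.0007 0; -0.0007 0.0022 0.0007 0")

```text
clock: 13.2
position: [0.5002, 0.0648, 0.3176]
ee_rot: [0.415, 0.572, -0.414, 0.574]
ft_force: [4.1, -2.8, 5.7]
grip_width: 0.115
```

```bash
python3 -c "
from h import *
t=st();snap('wrist','wrist5');snap('side','side5')"
```

```text
{'clock': 13.2, 'position': [0.5002, 0.0648, 0.3176], 'ee_rot': [0.4145, 0.5723, -0.4139, 0.5738], 'ft_force': [4.0741, -2.8372, 5.677], 'grip_width': 0.1152, 'joint_pos': [-0.7293, 0.0087, 0.5184, 1.6576, -0.0033, 1.4744, -1.4623]}
th 1.272 r 0.2577 fbx -4.0 fz 5.7  tang -2.1 rad(out) 6.6
```

View pics/wrist5.png

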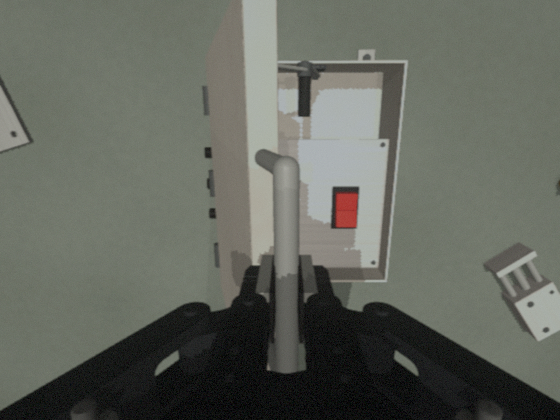

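>>> move_arm(motion="-0.0003 0.001 0.0003 0; -0.0007 0.0021 0.0006 0; -0.0007 0.0021 0.0006 0; -0.0007 0.0021 0.0006 0")

```text
clock: 13.8
position: [0.4996, 0.0668, 0.3183]
ee_rot: [0.415, 0.572, -0.414, 0.574]
ft_force: [3.9, -3.4, 6.3]
grip_width: 0.113
```

>>> move_arm(motion="-0.0003 0.001 0.0003 0; -0.0007 0.0021 0.0006 0; -0.0007 0.0021 0.0006 0; -0.0007 0.0021 0.0006 0")

```text
clock: 14.3
position: [0.4989, 0.0687, 0.319]
ee_rot: [0.415, 0.572, -0.414, 0.574]
ft_force: [3.7, -3.2, 7.3]
grip_width: 0.11
```

>>> move_arm(motion="-0.0003 0.001 0.001 0; -0.0006 0.0019 0.0018 0; -0.0006 0.0019 0.0018 0; -0.0006 0.0019 0.0018 0")

```text
clock: 14.8
position: [0.4979, 0.0714, 0.3201]
ee_rot: [0.414, 0.573, -0.414, 0.574]
ft_force: [5.6, -1.5, 2.2]
grip_width: 0.111
```

>>> move_arm(motion="-0.0003 0.001 0.0003 0; -0.0006 0.0019 0.0006 0; -0.0006 0.0019 0.0006 0; -0.0006 0.0019 0.0006 0")

```text
clock: 15.3
position: [0.4972, 0.0734, 0.3207]
ee_rot: [0.414, 0.573, -0.414, 0.574]
ft_force: [4.6, -2.8, 3.2]
grip_width: 0.115
```

>>> move_arm(motion="-0.0003 0.001 0.0003 0; -0.0006 0.0017 0.0006 0; -0.0006 0.0017 0.0006 0; -0.0006 0.0017 0.0006 0")

```text
clock: 15.8
position: [0.4966, 0.0753, 0.3213]
ee_rot: [0.414, 0.573, -0.414, 0.574]
ft_force: [4.6, -0.7, 3.8]
grip_width: 0.114
```

```bash
python3 -c "
from h import *
t=st();snap('wrist','wrist6');p=cv2.imread('pics/wrist6.png')[40:140,240:420]; cv2.imwrite('pics/w6c.png',cv2.resize(p,None,fx=4,fy=4,interpolation=cv2.INTER_CUBIC))"
```

```text
{'clock': 15.8, 'position': [0.4966, 0.0753, 0.3213], 'ee_rot': [0.414, 0.573, -0.4138, 0.5736], 'ft_force': [4.5827, -0.6786, 3.7946], 'grip_width': 0.1142, 'joint_pos': [-0.7412, 0.0037, 0.5063, 1.6542, -0.0014, 1.4832, -1.4854]}
th 1.317 r 0.2580 fbx -2.1 fz 3.8  tang -1.1 rad(out) 4.2
```

View pics/w6c.png

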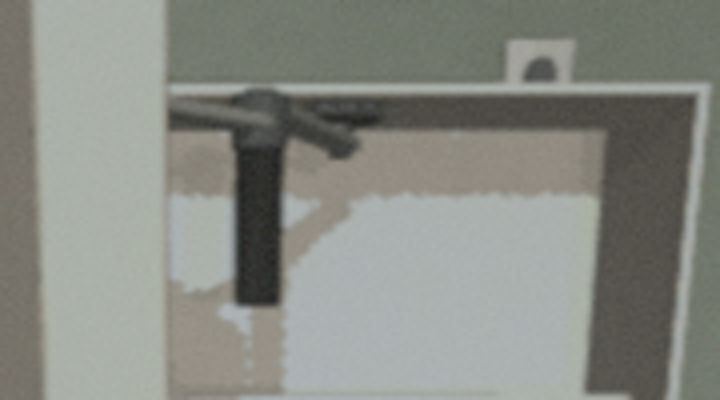

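```bash
cat >> h.py <<'E'
O=np.array([.5075,.0405]); by=np.array([-bx[1],bx[0]])
def box(P): 
    q=np.array(P[:2])-O; return np.array([q@bx,q@by,P[2]]).round(4)
E
python3 -c "
from h import *
f=load('wrist6')
for u,v in [(304,80),(304,95),(304,110),(273,60),(272,130),(264,60)]: print(u,v,f['d'][v,u],box(w(f,u,v)))
f=load('wrist5')
for u,v in [(304,80),(304,95),(304,110),(271,60)]: print(u,v,f['d'][v,u],box(w(f,u,v)))
f=load('wrist4')
for u,v in [(297,80),(297,95),(297,110),(263,60)]: print(u,v,f['d'][v,u],box(w(f,u,v)))
"
```

```text
304 80 0.29819998 [ 0.02   -0.103   0.1437]
304 95 0.3011968 [ 0.0199 -0.09    0.1445]
304 110 0.30637974 [ 0.0196 -0.0768  0.1431]
273 60 0.15386087 [ 0.0427 -0.0982  0.296 ]
272 130 0.16461577 [ 0.0436 -0.066   0.2945]
264 60 0.15362124 [ 0.0469 -0.0982  0.2962]
304 80 0.29149404 [ 0.009  -0.1026  0.1473]
304 95 0.29418814 [ 0.0089 -0.0899  0.1483]
304 110 0.29864004 [ 0.0087 -0.077   0.1476]
271 60 0.15352225 [ 0.0323 -0.0983  0.2927]
297 80 0.28244194 [-0.0076 -0.1019  0.1477]
297 95 0.28576875 [-0.0077 -0.0896  0.1479]
297 110 0.28833637 [-0.0077 -0.0771  0.149 ]
263 60 0.15297802 [ 0.0128 -0.0983  0.284 ]
```

>>> move_arm(motion="-0.0002 0.0007 0.0002 0; -0.0005 0.0014 0.0004 0; -0.0005 0.0014 0.0004 0; -0.0005 0.0014 0.0004 0")

```text
clock: 16.35
position: [0.4961, 0.0768, 0.3217]
ee_rot: [0.414, 0.573, -0.414, 0.574]
ft_force: [4.7, -0.6, 4.3]
grip_width: 0.113
```

>>> move_arm(motion="-0.0002 0.0007 0.0002 0; -0.0005 0.0014 0.0004 0; -0.0005 0.0014 0.0004 0; -0.0005 0.0014 0.0004 0")

```text
clock: 16.85
position: [0.4955, 0.0785, 0.3221]
ee_rot: [0.414, 0.573, -0.414, 0.574]
ft_force: [5.1, -1.1, 4.2]
grip_width: 0.109
```

>>> move_arm(motion="-0.0002 0.0007 0.0002 0; -0.0005 0.0014 0.0004 0; -0.0005 0.0014 0.0004 0; -0.0005 0.0014 0.0004 0")

```text
clock: 17.35
position: [0.4951, 0.0798, 0.3224]
ee_rot: [0.414, 0.573, -0.414, 0.574]
ft_force: [5.9, -1.9, 4.1]
grip_width: 0.113
```

>>> move_arm(motion="-0.0002 0.0007 0.0002 0; -0.0005 0.0014 0.0004 0; -0.0005 0.0014 0.0004 0; -0.0005 0.0014 0.0004 0")

```text
clock: 17.85
position: [0.4949, 0.0803, 0.3227]
ee_rot: [0.414, 0.573, -0.414, 0.574]
ft_force: [8.2, -4.1, 2.2]
grip_width: 0.111
```

```bash
python3 -c "
from h import *
t=st();snap('wrist','wrist7');p=cv2.imread('pics/wrist7.png')[40:140,240:420]; cv2.imwrite('pics/w7c.png',cv2.resize(p,None,fx=4,fy=4,interpolation=cv2.INTER_CUBIC))
f=load('wrist7')
for u,v in [(304,80),(304,95),(304,110),(300,95),(308,95)]: print(u,v,f['d'][v,u],box(w(f,u,v)))
"
```

```text
{'clock': 17.85, 'position': [0.4949, 0.0803, 0.3227], 'ee_rot': [0.4141, 0.5725, -0.4142, 0.5738], 'ft_force': [8.1532, -4.064, 2.2462], 'grip_width': 0.1113, 'joint_pos': [-0.7475, 0.001, 0.5001, 1.6538, 0.0011, 1.4859, -1.4989]}
th 1.339 r 0.2578 fbx -6.4 fz 2.2  tang -5.7 rad(out) 3.7
304 80 0.42645907 [ 0.0179 -0.1152  0.0072]
304 95 0.4318953 [ 0.0176 -0.0967  0.0072]
304 110 0.43792385 [ 0.0173 -0.0777  0.0066]
300 95 0.43222296 [ 0.0229 -0.0967  0.0068]
308 95 0.43200308 [ 0.0123 -0.0967  0.0071]
```

View pics/w7c.png

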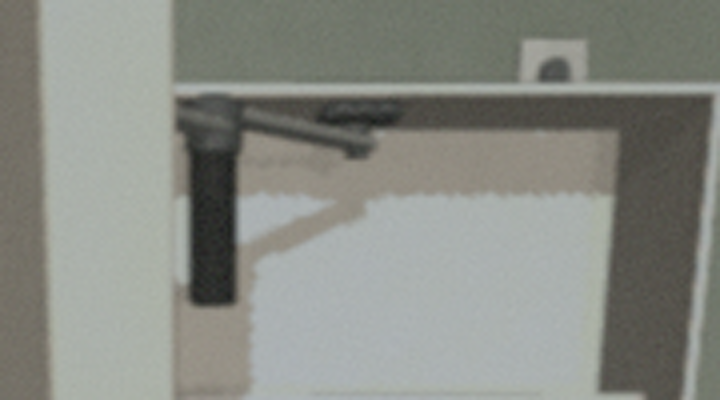

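>>> move_arm(motion="-0.0001 0.0004 0.0001 0; -0.0001 0.0004 0.0001 0; -0.0001 0.0004 0.0001 0; -0.0001 0.0004 0.0001 0")

```text
clock: 18.4
position: [0.4948, 0.0806, 0.3227]
ee_rot: [0.414, 0.572, -0.414, 0.574]
ft_force: [8.5, -3.8, 1.6]
grip_width: 0.113
```

```bash
python3 -c "
from h import *
f=load('wrist7')
for u,v in [(293,80),(293,95),(293,110)]: print(u,v,f['d'][v,u],box(w(f,u,v)))
t=st();snap('wrist','wrist8');p=cv2.imread('pics/wrist8.png')[40:140,240:420]; cv2.imwrite('pics/w8c.png',cv2.resize(p,None,fx=4,fy=4,interpolation=cv2.INTER_CUBIC))
f=load('wrist8')
for u,v in [(293,80),(293,95),(293,110)]: print(u,v,f['d'][v,u],box(w(f,u,v)))
"
```

```text
293 80 0.30549926 [ 0.035  -0.1036  0.1371]
293 95 0.31085685 [ 0.0349 -0.0904  0.1355]
293 110 0.31394655 [ 0.0349 -0.0768  0.1365]
{'clock': 18.4, 'position': [0.4948, 0.0806, 0.3227], 'ee_rot': [0.4141, 0.5724, -0.4143, 0.5738], 'ft_force': [8.5036, -3.8387, 1.6404], 'grip_width': 0.1134, 'joint_pos': [-0.7479, 0.0009, 0.4998, 1.6538, 0.0013, 1.486, -1.4998]}
th 1.340 r 0.2578 fbx -6.3 fz 1.6  tang -5.8 rad(out) 3.0
293 80 0.30466712 [ 0.0352 -0.1035  0.1381]
293 95 0.31011435 [ 0.035  -0.0904  0.1364]
293 110 0.3130818 [ 0.035  -0.0767  0.1374]
```

View pics/w8c.png

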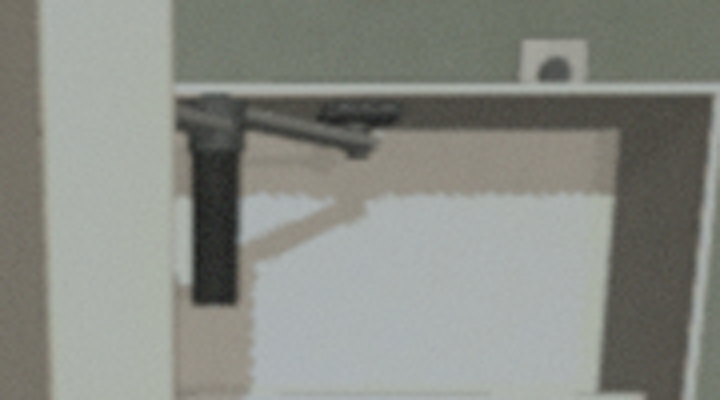

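>>> move_arm(motion="0.0002 -0.0006 -0.0002 0; 0.0004 -0.0012 -0.0002 0; 0.0004 -0.0012 -0.0002 0; 0.0004 -0.0012 -0.0002 0")

```text
clock: 18.95
position: [0.4949, 0.0801, 0.3225]
ee_rot: [0.414, 0.573, -0.414, 0.574]
ft_force: [6.5, -2.0, 2.9]
grip_width: 0.112
```

```bash
python3 -c "
from h import *
t=st();snap('wrist','wrist9')
f=load('wrist9')
for u,v in [(293,80),(293,95),(293,110)]: print(u,v,f['d'][v,u],box(w(f,u,v)))
"
```

```text
{'clock': 18.95, 'position': [0.4949, 0.0801, 0.3225], 'ee_rot': [0.414, 0.5729, -0.4139, 0.5737], 'ft_force': [6.5327, -1.9926, 2.9068], 'grip_width': 0.1119, 'joint_pos': [-0.7468, 0.0014, 0.5005, 1.6537, 0.0001, 1.4859, -1.497]}
th 1.338 r 0.2578 fbx -4.0 fz 2.9  tang -3.2 rad(out) 3.7
293 80 0.30628613 [ 0.035  -0.1037  0.1362]
293 95 0.31022963 [ 0.0349 -0.0904  0.1361]
293 110 0.31328225 [ 0.0349 -0.0767  0.1371]
```

>>> move_arm(motion="0.0002 -0.0006 0 0; 0.0002 -0.0006 0 0; 0.0002 -0.0006 0 0; 0.0002 -0.0006 0 0; 0.0002 -0.0006 0.03 0; 0.0002 -0.0006 0.07 0; 0.0002 -0.0006 0.1 0; 0.0002 -0.0006 0.1 0", grip=0.45)

```text
clock: 20.0
position: [0.4953, 0.0801, 0.4245]
ee_rot: [0.415, 0.573, -0.413, 0.574]
ft_force: [0.2, 0.1, -0.7]
grip_width: 0.45
```

```bash
python3 -c "
from h import *
t=st();snap('wrist','wrist10');snap('side','side10')
"
```

```text
{'clock': 20.0, 'position': [0.4953, 0.0801, 0.4245], 'ee_rot': [0.4147, 0.5728, -0.4128, 0.5741], 'ft_force': [0.25, 0.0931, -0.6503], 'grip_width': 0.4497, 'joint_pos': [-0.7495, 0.0054, 0.5065, 1.4418, -0.003, 1.6919, -1.4935]}
th 1.410 r 0.3574 fbx 0.0 fz -0.7  tang -0.1 rad(out) -0.6
```

View pics/wrist10.png

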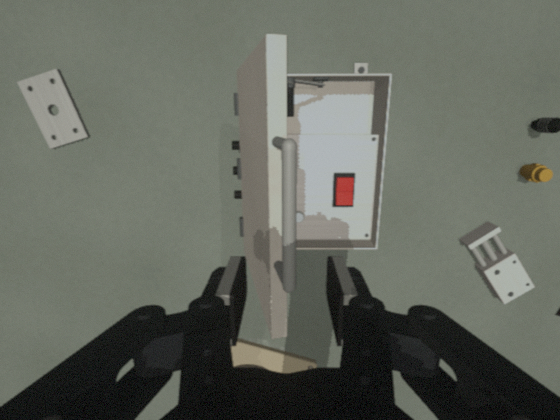

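View pics/side10.png

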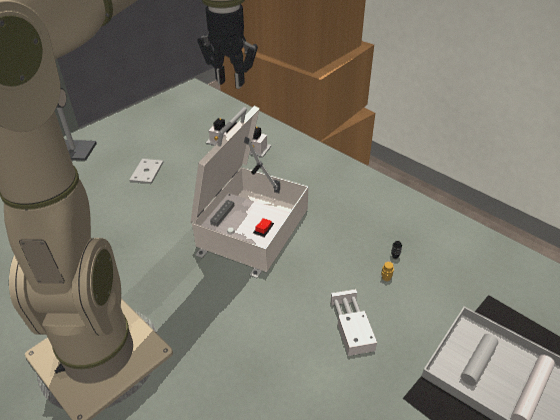

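```bash
python3 -c "
from h import *
f=load('wrist10')
for u,v in [(289,160),(289,215),(289,270),(289,285),(345,180),(344,186),(344,200),(344,205),(291,95),(291,110),(279,60),(279,150),(279,250)]: print(u,v,f['d'][v,u],box(w(f,u,v)),w(f,u,v).round(4))
for P in [(-.052,.04,.067),(-.052,.05,.073),(-.052,.061,.076)]:
  W=np.append(O+P[0]*bx+P[1]*by,P[2]); print(P,W.round(4),px(f,W))
p=cv2.imread('pics/wrist10.png')[60:260,230:400]; cv2.imwrite('pics/w10c.png',cv2.resize(p,None,fx=3.5,fy=3.5,interpolation=cv2.INTER_CUBIC))
"
```

```text
289 160 0.22753939 [ 0.0395 -0.0433  0.3391] [0.5361 0.0916 0.3391]
289 215 0.23883362 [ 0.0394 -0.0031  0.3394] [0.498  0.0788 0.3394]
289 270 0.25050783 [0.0392 0.0409 0.3405] [0.4563 0.0648 0.3405]
289 285 0.2537691 [0.0392 0.0536 0.3409] [0.4443 0.0608 0.3409]
345 180 0.50367266 [-0.0495  0.0241  0.071 ] [ 0.5002 -0.0141  0.071 ]
344 186 0.50730276 [-0.0486  0.0338  0.0701] [ 0.4908 -0.0163  0.0701]
344 200 0.5103007 [-0.0492  0.0554  0.0735] [ 0.4704 -0.0236  0.0735]
344 205 0.5228019 [-0.0514  0.0663  0.0637] [ 0.4608 -0.0292  0.0637]
291 95 0.40721962 [ 0.0355 -0.0965  0.1354] [0.5879 0.1046 0.1354]
291 110 0.41354233 [ 0.0354 -0.0786  0.1342] [0.5709 0.0989 0.1342]
279 60 0.24798402 [ 0.0469 -0.1134  0.2966] [0.6003 0.1208 0.2966]
279 150 0.2675318 [ 0.0473 -0.0457  0.2966] [0.5359 0.0998 0.2966]
279 250 0.2922354 [0.0479 0.0429 0.2975] [0.4516 0.0724 0.2975]
(-0.052, 0.04, 0.067) [ 0.486  -0.0215  0.067 ] (np.float64(345.60541178419123), np.float64(189.4560700374596))
(-0.052, 0.05, 0.073) [ 0.4765 -0.0246  0.073 ] (np.float64(345.93594770454104), np.float64(196.56054006353696))
(-0.052, 0.061, 0.076) [ 0.466  -0.0281  0.076 ] (np.float64(345.8975888222109), np.float64(203.8526499549805))
```

View pics/w10c.png

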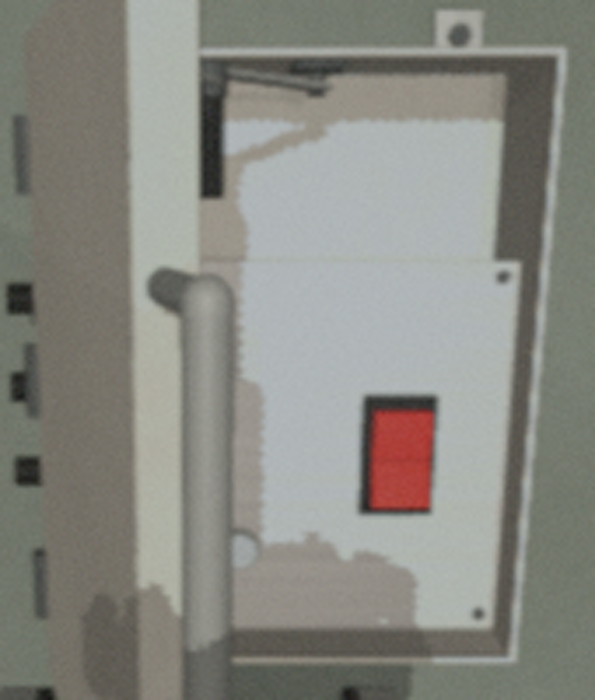

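```bash
python3 -c "
from h import *
p=np.array(get_obs()['position'])
W=np.append(O-.053*bx+.052*by,.07); print(W, W-p)"
```

```text
[ 0.47488785 -0.02620418  0.07      ] [-0.01978605 -0.10629373 -0.35206963]
```

>>> move_arm(motion="-0.01 -0.052 0 0; -0.02 -0.105 -0.02 0; -0.02 -0.105 -0.08 0; -0.02 -0.105 -0.14 0; -0.02 -0.105 -0.2 0; -0.02 -0.105 -0.26 0; -0.02 -0.105 -0.3 0; -0.02 -0.105 -0.325 0; -0.02 -0.105 -0.325 0; -0.02 -0.105 -0.325 0", grip=0)

```text
clock: 21.35
position: [0.4749, -0.025, 0.0982]
ee_rot: [0.414, 0.573, -0.414, 0.574]
ft_force: [-0.2, -0.2, 1.4]
grip_width: -0.0
```

```bash
python3 -c "
from h import *
t=st();snap('wrist','wrist11');snap('side','side11')
p=np.array(get_obs()['position']);print(box(p))
p=cv2.imread('pics/side11.png')[60:290,150:350]; cv2.imwrite('pics/s11c.png',cv2.resize(p,None,fx=2.6,fy=2.6,interpolation=cv2.INTER_CUBIC))
"
```

```text
{'clock': 21.35, 'position': [0.4749, -0.025, 0.0982], 'ee_rot': [0.4138, 0.5733, -0.4137, 0.5736], 'ft_force': [-0.2064, -0.2443, 1.4258], 'grip_width': -0.0002, 'joint_pos': [-0.623, 0.1351, 0.6225, 2.0299, -0.0932, 1.0031, -1.2047]}
th 0.180 r 0.1609 fbx -0.2 fz 1.4  tang 1.4 rad(out) 0.4
[-0.0519  0.0511  0.0986]
```

View pics/wrist11.png

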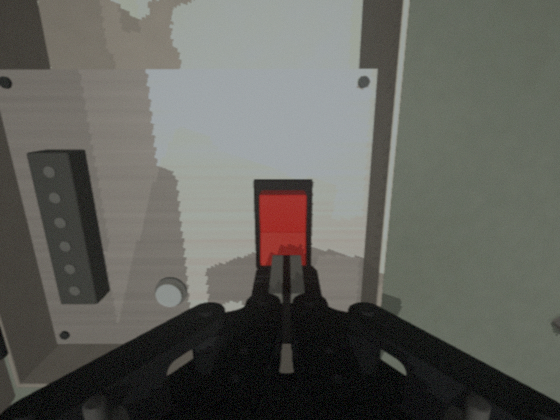

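View pics/s11c.png

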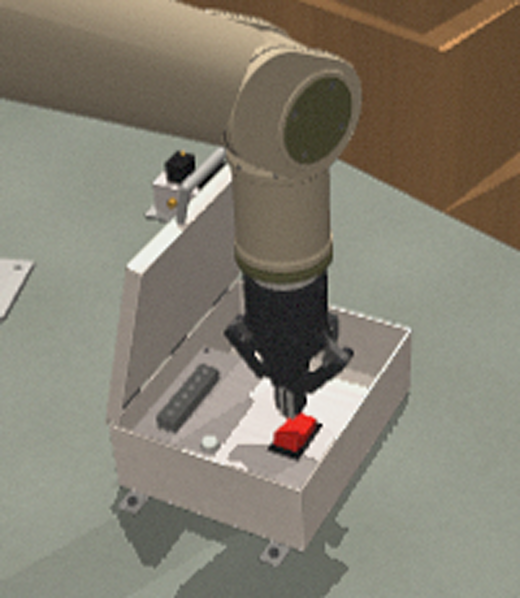

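>>> move_arm(motion="0 0 -0.012 0; 0 0 -0.02 0; 0 0 -0.026 0; 0 0 -0.03 0; 0 0 -0.03 0; 0 0 -0.03 0")

```text
clock: 22.2
position: [0.4744, -0.0252, 0.0696]
ee_rot: [0.414, 0.574, -0.414, 0.572]
ft_force: [-20.1, -1.1, 44.0]
grip_width: -0.003
```

>>> move_arm(motion="0 0 0.004 0; 0 0 0.03 0; 0 0 0.05 0; 0 0 0.05 0")

```text
clock: 22.7
position: [0.4757, -0.0248, 0.1184]
ee_rot: [0.414, 0.573, -0.413, 0.574]
ft_force: [0.3, 0.4, -0.3]
grip_width: -0.004
```

```bash
python3 -c "
from h import *
t=st();snap('wrist','wrist12');snap('side','side12')
p=cv2.imread('pics/side12.png')[60:290,150:350]; cv2.imwrite('pics/s12c.png',cv2.resize(p,None,fx=2.6,fy=2.6,interpolation=cv2.INTER_CUBIC))
f=load('wrist12')
for u,v in [(285,225),(285,238),(285,250),(285,260),(285,210)]: print(box(w(f,u,v)))
"
```

```text
{'clock': 22.7, 'position': [0.4757, -0.0248, 0.1184], 'ee_rot': [0.4144, 0.5729, -0.413, 0.574], 'ft_force': [0.3292, 0.411, -0.3014], 'grip_width': -0.0038, 'joint_pos': [-0.6338, 0.1027, 0.6273, 2.0105, -0.0704, 1.0464, -1.2237]}
th 0.301 r 0.1653 fbx 0.3 fz -0.3  tang -0.2 rad(out) -0.4
[-0.0512  0.0439  0.0696]
[-0.0512  0.053   0.0685]
[-0.0512  0.0602  0.0709]
[-0.0514  0.04    0.1283]
[-0.0512  0.0334  0.0721]
```

View pics/s12c.png

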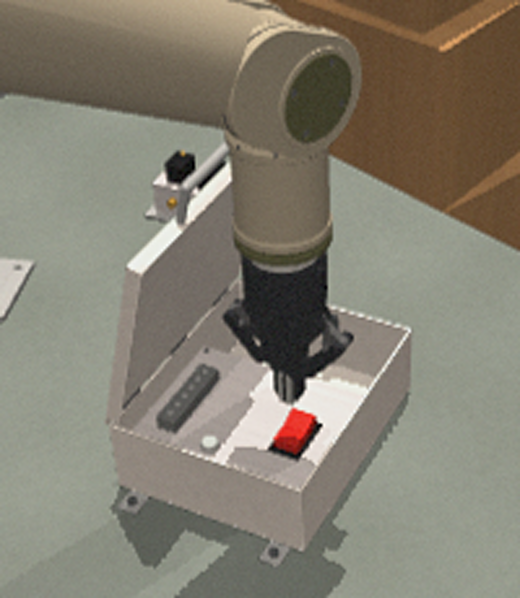

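View pics/wrist12.png

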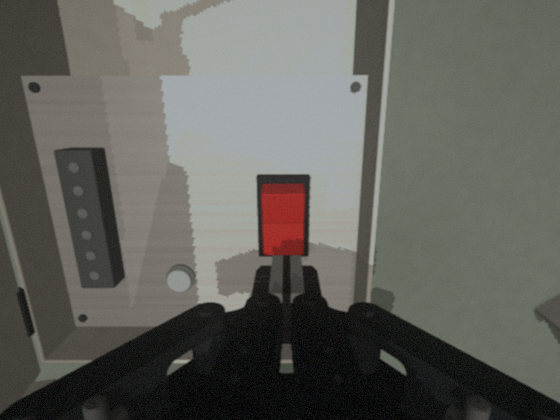

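```bash
python3 -c "
from h import *
f=load('side12'); d=f['d']; K=f['K']; v,u=np.mgrid[0:420,0:560]
ray=np.stack([(u-K[0,2])/K[0,0],-(v-K[1,2])/K[1,1],-np.ones_like(u)],-1)@rot(f['att']).T
P=f['eye']+d[...,None]*ray
T=np.array([.4757,-.0248,.1184])
q=P-T; a=q[...,:2]@bx; b=q[...,:2]@by; h=q[...,2]
m=(d>0)&(np.hypot(a,b)<.09)&(h>-.01)
for lo in np.arange(0,.36,.02):
  k=m&(h>=lo)&(h<lo+.02)
  if k.sum()>5: print('%.2f n%d  x %.3f..%.3f  y %.3f..%.3f'%(lo,k.sum(),*np.percentile(a[k],[2,98]),*np.percentile(b[k],[2,98])))
f=load('wrist10'); d=f['d']
ray=np.stack([(u-K[0,2])/K[0,0],0*u,0*u],-1)
K=f['K'];ray=np.stack([(u-K[0,2])/K[0,0],-(v-K[1,2])/K[1,1],-np.ones_like(u)],-1)@rot(f['att']).T
P=f['eye']+d[...,None]*ray
q=P[...,:2]-O; a=q@bx;b=q@by;h=P[...,2]
for vv in (50,80,100,120):
  print([ (uu,*(1e3*np.array([a[vv,uu],b[vv,uu],h[vv,uu]])).round(1)) for uu in range(264,298,2)])
"
```

```text
0.00 n57  x -0.016..0.011  y -0.004..0.013
0.02 n63  x -0.017..0.010  y -0.004..0.014
0.04 n171  x -0.036..0.035  y -0.010..0.016
0.06 n189  x -0.052..0.047  y -0.006..0.020
0.08 n306  x -0.063..0.055  y -0.008..0.021
0.10 n195  x -0.049..0.036  y -0.005..0.023
0.12 n124  x -0.040..0.021  y -0.007..0.040
0.14 n230  x -0.039..0.026  y -0.008..0.041
0.16 n278  x -0.039..0.022  y -0.009..0.040
0.18 n184  x -0.044..0.028  y -0.010..0.045
0.20 n318  x -0.044..0.088  y -0.019..0.044
0.22 n316  x -0.043..0.087  y -0.020..0.044
0.24 n286  x -0.043..0.027  y -0.009..0.044
0.26 n308  x -0.043..0.025  y -0.004..0.044
0.28 n283  x -0.047..0.028  y 0.005..0.046
0.30 n210  x -0.058..0.011  y -0.015..0.062
0.32 n362  x -0.061..-0.021  y -0.024..0.082
0.34 n430  x -0.062..-0.003  y -0.024..0.088
[(264, np.float64(58.6), np.float64(-121.4), np.float64(290.4)), (266, np.float64(56.6), np.float64(-120.1), np.float64(298.0)), (268, np.float64(55.2), np.float64(-120.2), np.float64(297.4)), (270, np.float64(53.6), np.float64(-120.1), np.float64(298.0)), (272, np.float64(52.2), np.float64(-120.3), np.float
[... 3283 characters left out ...]
.float64(297.3)), (276, np.float64(49.6), np.float64(-69.4), np.float64(297.0)), (278, np.float64(48.0), np.float64(-69.4), np.float64(297.8)), (280, np.float64(46.4), np.float64(-69.4), np.float64(297.4)), (282, np.float64(44.8), np.float64(-69.4), np.float64(295.7)), (284, np.float64(43.2), np.float64(-69.4), np.float64(296.1)), (286, np.float64(41.6), np.float64(-69.4), np.float64(294.9)), (288, np.float64(38.5), np.float64(-64.1), np.float64(8.6)), (290, np.float64(35.2), np.float64(-64.0), np.float64(6.3)), (292, np.float64(31.9), np.float64(-64.1), np.float64(8.6)), (294, np.float64(28.6), np.float64(-64.1), np.float64(7.6)), (296, np.float64(25.3), np.float64(-64.1), np.float64(8.0))]
```

```bash
python3 -c "
from h import *
for nm,T in(('side12',[.4757,-.0248,.1184]),('side11',[.4749,-.025,.0982]),('side10',[.4953,.0801,.4245]),('side1',[.5536,-.0961,.202])):
  f=load(nm); d=f['d']; K=f['K']; v,u=np.mgrid[0:420,0:560]
  ray=np.stack([(u-K[0,2])/K[0,0],-(v-K[1,2])/K[1,1],-np.ones_like(u)],-1)@rot(f['att']).T
  P=f['eye']+d[...,None]*ray
  q=P-np.array(T); a=q[...,:2]@bx; b=q[...,:2]@by; h=q[...,2]
  m=(d>0)&(np.hypot(a,b)<.07)
  print(nm)
  for lo in np.arange(.15,.24,.006):
    k=m&(h>=lo)&(h<lo+.006)&(a<.03)
    if k.sum()>5:
      # circle radius fit around axis
      print('%.3f n%d  x %.4f  y %.4f  rmax %.4f rmed %.4f'%(lo,k.sum(),np.percentile(a[k],3),np.percentile(b[k],97),np.percentile(np.hypot(a,b)[k],95),np.median(np.hypot(a,b)[k])))
  if nm in('side10','side1'):
   for lo in np.arange(0,.15,.01):
    k=m&(h>=lo)&(h<lo+.01)
    if k.sum()>5: print('   %.3f n%d  x %.4f %.4f y %.4f'%(lo,k.sum(),*np.percentile(a[k],[3,97]),np.percentile(b[k],97)))
"
```

```text
side12
0.150 n65  x -0.0393  y 0.0406  rmax 0.0417 rmed 0.0394
0.156 n70  x -0.0393  y 0.0400  rmax 0.0423 rmed 0.0391
0.162 n79  x -0.0385  y 0.0395  rmax 0.0415 rmed 0.0387
0.168 n107  x -0.0379  y 0.0392  rmax 0.0417 rmed 0.0378
0.174 n68  x -0.0367  y 0.0371  rmax 0.0403 rmed 0.0343
0.186 n41  x -0.0439  y 0.0439  rmax 0.0458 rmed 0.0435
0.192 n111  x -0.0442  y 0.0447  rmax 0.0463 rmed 0.0434
0.198 n58  x -0.0433  y 0.0437  rmax 0.0457 rmed 0.0431
0.204 n100  x -0.0437  y 0.0443  rmax 0.0463 rmed 0.0439
0.210 n94  x -0.0434  y 0.0437  rmax 0.0452 rmed 0.0425
0.216 n85  x -0.0426  y 0.0433  rmax 0.0449 rmed 0.0424
0.222 n85  x -0.0420  y 0.0436  rmax 0.0449 rmed 0.0425
0.228 n78  x -0.0423  y 0.0427  rmax 0.0444 rmed 0.0423
0.234 n91  x -0.0429  y 0.0441  rmax 0.0451 rmed 0.0425
side11
0.150 n69  x -0.0394  y 0.0392  rmax 0.0413 rmed 0.0387
0.156 n68  x -0.0392  y 0.0387  rmax 0.0416 rmed 0.0384
0.162 n73  x -0.0391  y 0.0383  rmax 0.0411 rmed 0.0381
0.168 n88  x -0.0377  y 0.0390  rmax 0.0406 rmed 0.0379
0.174 n93  x -0.0368  y 0.0376  rmax 0.0401 rmed 0.0345
0.180 n8  x -0.0231
[... 2423 characters left out ...]
2  y 0.0430  rmax 0.0444 rmed 0.0419
0.234 n107  x -0.0428  y 0.0420  rmax 0.0445 rmed 0.0420
   0.000 n21  x -0.0256 0.0201 y 0.0126
   0.010 n48  x -0.0324 0.0271 y 0.0139
   0.020 n48  x -0.0333 0.0257 y 0.0133
   0.030 n57  x -0.0324 0.0270 y 0.0139
   0.040 n58  x -0.0438 0.0390 y 0.0143
   0.050 n147  x -0.0501 0.0455 y 0.0155
   0.060 n96  x -0.0540 0.0492 y 0.0170
   0.070 n132  x -0.0588 0.0537 y 0.0198
   0.080 n131  x -0.0627 0.0552 y 0.0196
   0.090 n171  x -0.0671 0.0579 y 0.0212
   0.100 n271  x -0.0661 0.0585 y 0.0213
   0.110 n86  x -0.0427 0.0352 y 0.0147
   0.120 n32  x -0.0397 0.0131 y 0.0341
   0.130 n106  x -0.0390 0.0249 y 0.0391
   0.140 n128  x -0.0396 0.0254 y 0.0402
```

```bash
python3 -c "
from h import *
f=load('wrist0'); d=f['d']; K=f['K']; v,u=np.mgrid[0:420,0:560]
ray=np.stack([(u-K[0,2])/K[0,0],-(v-K[1,2])/K[1,1],-np.ones_like(u)],-1)@rot(f['att']).T
P=f['eye']+d[...,None]*ray
Rm=R.from_quat([-0.3884, 0.5915, 0.3878, 0.5907]).as_matrix()
q=(P-np.array([0.2483, 0.5732, 0.2305]))@Rm   # tool frame x along fingers
print(((f['eye']-np.array([0.2483, 0.5732, 0.2305]))@Rm).round(4))
for vv in (268,275,285,295,310,325):
  print(vv,[(uu,*(1e3*q[vv,uu]).round(0).astype(int)) for uu in list(range(130,200,5))+list(range(375,440,5)) if 0<d[vv,uu]<.2])
"
```

```text
[-0.1427  0.0739 -0.    ]
268 [(175, np.int64(-17), np.int64(11), np.int64(-47)), (180, np.int64(-19), np.int64(12), np.int64(-45)), (185, np.int64(-17), np.int64(11), np.int64(-43)), (390, np.int64(-17), np.int64(11), np.int64(44)), (395, np.int64(-17), np.int64(11), np.int64(46)), (400, np.int64(-19), np.int64(12), np.int64(48))]
275 [(165, np.int64(-24), np.int64(11), np.int64(-49)), (170, np.int64(-23), np.int64(11), np.int64(-47)), (175, np.int64(-23), np.int64(11), np.int64(-45)), (180, np.int64(-25), np.int64(12), np.int64(-43)), (185, np.int64(-18), np.int64(8), np.int64(-43)), (385, np.int64(-16), np.int64(7), np.int64(43)), (390, np.int64(-22), np.int64(10), np.int64(43)), (395, np.int64(-23), np.int64(11), np.int64(44)), (400, np.int64(-24), np.int64(11), np.int64(46)), (405, np.int64(-24), np.int64(11), np.int64(48))]
285 [(150, np.int64(-25), np.int64(7), np.int64(-55)), (155, np.int64(-26), np.int64(8), np.int64(-53)), (160, np.int64(-31), np.int64(11), np.int64(-49)), (165, np.int64(-32), np.int64(11), np.int64(-46)), (170, np.int64(-31), np.int64(11), np.int64(-45)), 
[... 3268 characters left out ...]
)), (165, np.int64(-44), np.int64(2), np.int64(-43)), (170, np.int64(-41), np.int64(0), np.int64(-42)), (175, np.int64(-36), np.int64(-4), np.int64(-43)), (180, np.int64(-30), np.int64(-8), np.int64(-43)), (390, np.int64(-28), np.int64(-9), np.int64(43)), (395, np.int64(-33), np.int64(-5), np.int64(43)), (400, np.int64(-38), np.int64(-2), np.int64(43)), (405, np.int64(-42), np.int64(1), np.int64(43)), (410, np.int64(-47), np.int64(4), np.int64(43)), (415, np.int64(-50), np.int64(7), np.int64(43)), (420, np.int64(-49), np.int64(6), np.int64(45)), (425, np.int64(-51), np.int64(7), np.int64(46)), (430, np.int64(-57), np.int64(12), np.int64(44)), (435, np.int64(-57), np.int64(12), np.int64(46))]
```

```bash
python3 -c "
from h import *
f=load('wrist0'); d=f['d']; K=f['K']; v,u=np.mgrid[0:420,0:560]
ray=np.stack([(u-K[0,2])/K[0,0],-(v-K[1,2])/K[1,1],-np.ones_like(u)],-1)@rot(f['att']).T
P=f['eye']+d[...,None]*ray
Rm=R.from_quat([-0.3884, 0.5915, 0.3878, 0.5907]).as_matrix()
q=(P-np.array([0.2483, 0.5732, 0.2305]))@Rm
m=(d>0)&(q[...,0]<-.005)
for lo in np.arange(.01,.14,.008):
  k=m&(-q[...,0]>=lo)&(-q[...,0]<lo+.008)
  if k.sum()>5: print('h %.3f n%d z %.3f %.3f  y %.3f'%(lo,k.sum(),*np.percentile(q[...,2][k],[1,99]),np.percentile(q[...,1][k],99)))
# side0? lid inner surface
f=load('side12'); d=f['d']; K=f['K']
ray=np.stack([(u-K[0,2])/K[0,0],-(v-K[1,2])/K[1,1],-np.ones_like(u)],-1)@rot(f['att']).T
P=f['eye']+d[...,None]*ray
for U,V in [(205,170),(210,185),(215,160),(225,140),(230,130),(200,190),(203,205)]: print((U,V),box(P[V,U]))
"
```

```text
h 0.010 n311 z -0.047 0.048  y 0.011
h 0.018 n1036 z -0.055 0.055  y 0.012
h 0.026 n1311 z -0.056 0.056  y 0.012
h 0.034 n1546 z -0.056 0.056  y 0.012
h 0.042 n1391 z -0.055 0.055  y 0.012
h 0.050 n1397 z -0.064 0.065  y 0.014
h 0.058 n5832 z -0.072 0.073  y 0.014
h 0.066 n9790 z -0.072 0.072  y 0.017
h 0.074 n9468 z -0.070 0.067  y 0.018
h 0.082 n9542 z -0.064 0.061  y 0.018
h 0.090 n3171 z -0.030 0.030  y 0.021
(205, 170) [0.0627 0.1021 0.251 ]
(210, 185) [0.0846 0.0596 0.167 ]
(215, 160) [0.0656 0.0529 0.2461]
(225, 140) [0.0455 0.0318 0.2965]
(230, 130) [ 0.0539 -0.007   0.299 ]
(200, 190) [0.0609 0.1342 0.2152]
(203, 205) [0.0974 0.0829 0.1139]
```

```bash
python3 -c "
from h import *
f=load('wrist10')
for u,v,z in [(291,116.3,.133),(291,81,.133),(289,137,.334),(289,292,.334),(277,143,.32)]: print((u,v),box(w(f,u,v,z=z)))
p=np.array(get_obs()['position']); print(box(p))
for c in [(-.045,-.0915),(-.001,-.0915),(.002,-.0915),(-.022,-.0915)]:
  W=O+c[0]*bx+c[1]*by; print(c,W.round(4),(W-p[:2]).round(4))
p=cv2.imread('pics/wrist10.png')[60:170,250:320]; cv2.imwrite('pics/w10d.png',cv2.resize(p,None,fx=5,fy=5,interpolation=cv2.INTER_CUBIC))
"
```

```text
(291, 116.3) [ 0.0353 -0.0709  0.133 ]
(291, 81) [ 0.0355 -0.1131  0.133 ]
(289, 137) [ 0.0395 -0.0586  0.334 ]
(289, 292) [0.0391 0.0639 0.334 ]
(277, 143) [ 0.0483 -0.0533  0.32  ]
[-0.0516  0.0519  0.1169]
(-0.045, -0.0915) [0.6085 0.0267] [0.134  0.0515]
(-0.001, -0.0915) [0.5946 0.0684] [0.1201 0.0933]
(0.002, -0.0915) [0.5937 0.0713] [0.1192 0.0961]
(-0.022, -0.0915) [0.6013 0.0485] [0.1267 0.0734]
```

View pics/w10d.png

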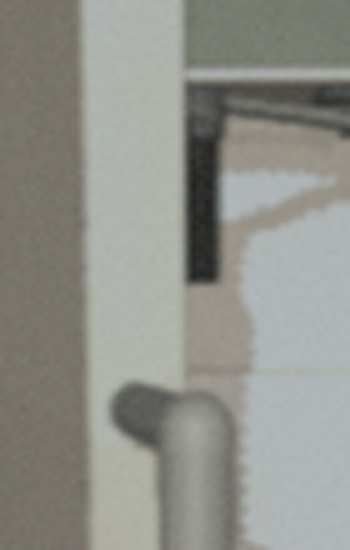

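>>> move_arm(motion="0 0 0.04 0; 0 0 0.08 0; 0.03 0.01 0.08 0; 0.06 0.02 0.08 0; 0.09 0.033 0.08 0; 0.115 0.044 0.08 0; 0.132 0.051 0.08 0; 0.132 0.051 0.06 0; 0.132 0.051 0.06 0; 0.132 0.051 0.06 0", grip=1)

```text
clock: 24.05
position: [0.6066, 0.0258, 0.1774]
ee_rot: [0.414, 0.573, -0.414, 0.573]
ft_force: [-0.9, 1.0, 0.4]
grip_width: 0.999
```

```bash
python3 -c "
from h import *
o=obs();print(box(o['position']));snap('wrist','wrist13')
f=load('wrist13');d=f['d']; K=f['K']; v,u=np.mgrid[0:420,0:560]
print(px(f,np.append(O+.0355*bx-.072*by,.13)))
"
```

```text
{'clock': 24.05, 'position': [0.6066, 0.0258, 0.1774], 'ee_rot': [0.4136, 0.5735, -0.414, 0.5733], 'ft_force': [-0.9219, 0.9688, 0.3583], 'grip_width': 0.9989, 'joint_pos': [-0.6056, 0.3655, 0.6159, 1.6114, -0.2202, 1.2355, -1.1982]}
[-0.0452 -0.0894  0.1774]
(np.float64(160.07215721000574), np.float64(261.2908969395299))
```

View pics/wrist13.png

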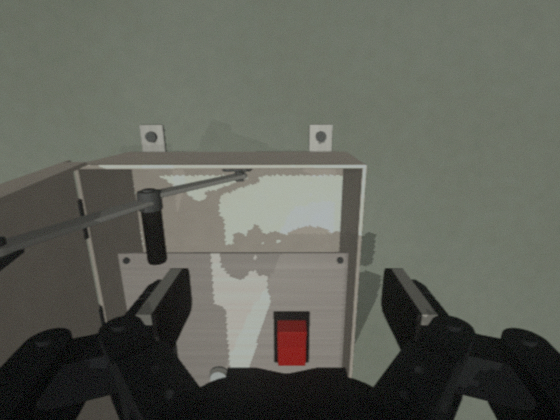

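```bash
python3 -c "
from h import *
f=load('wrist13')
for v in (215,230,245,258):
  print(v,[(u,*box(w(f,u,v))) for u in range(140,170,2) if f['d'][v,u]<.24 and f['d'][v,u]>0])
p=cv2.imread('pics/wrist13.png')[150:300,0:270]; cv2.imwrite('pics/w13c.png',cv2.resize(p,None,fx=2.9,fy=2.9,interpolation=cv2.INTER_CUBIC))
"
```

```text
215 [(142, np.float64(0.0414), np.float64(-0.1042), np.float64(0.1335)), (144, np.float64(0.0398), np.float64(-0.1045), np.float64(0.1343)), (146, np.float64(0.0387), np.float64(-0.1045), np.float64(0.1343)), (148, np.float64(0.0373), np.float64(-0.1045), np.float64(0.1346)), (150, np.float64(0.0356), np.float64(-0.1049), np.float64(0.1358)), (152, np.float64(0.0354), np.float64(-0.1042), np.float64(0.1335)), (154, np.float64(0.034), np.float64(-0.1044), np.float64(0.134)), (156, np.float64(0.0334), np.float64(-0.1039), np.float64(0.1326)), (158, np.float64(0.0324), np.float64(-0.1038), np.float64(0.1321)), (160, np.float64(0.032), np.float64(-0.1031), np.float64(0.1301)), (162, np.float64(0.0322), np.float64(-0.102), np.float64(0.1265))]
230 [(144, np.float64(0.0413), np.float64(-0.0947), np.float64(0.1338)), (146, np.float64(0.0396), np.float64(-0.0951), np.float64(0.1348)), (148, np.float64(0.0391), np.float64(-0.0945), np.float64(0.1333)), (150, np.float64(0.0374), np.float64(-0.095), np.float64(0.1345)), (152, np.float64(0.0363), np.float64(-0.0949), np.float64(0.1342)), (154, n
[... 992 characters left out ...]
.float64(0.1294))]
258 [(148, np.float64(0.0416), np.float64(-0.0757), np.float64(0.133)), (150, np.float64(0.0397), np.float64(-0.0763), np.float64(0.1343)), (152, np.float64(0.0386), np.float64(-0.0762), np.float64(0.134)), (154, np.float64(0.0371), np.float64(-0.0764), np.float64(0.1344)), (156, np.float64(0.0356), np.float64(-0.0767), np.float64(0.135)), (158, np.float64(0.0346), np.float64(-0.0764), np.float64(0.1345)), (160, np.float64(0.0332), np.float64(-0.0766), np.float64(0.1348)), (162, np.float64(0.0337), np.float64(-0.0746), np.float64(0.1307)), (164, np.float64(0.0324), np.float64(-0.0746), np.float64(0.1307)), (166, np.float64(0.0319), np.float64(-0.0737), np.float64(0.1288))]
```

View pics/w13c.png

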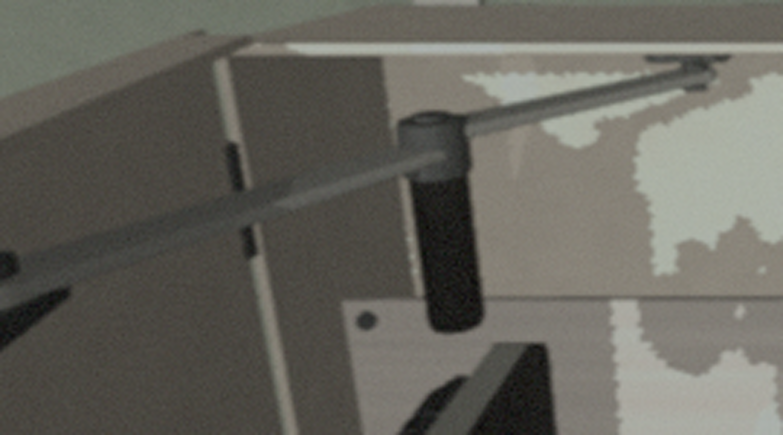

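```bash
python3 -c "
from h import *
f=load('wrist13')
for u,v in [(2,240),(5,243),(2,258),(8,258),(15,253),(22,250),(10,235),(40,230),(70,218),(100,212),(140,203),(20,290),(60,290)]: print((u,v),box(w(f,u,v)))
"
```

```text
(2, 240) [ 0.0665 -0.1152  0.2009]
(5, 243) [ 0.0664 -0.1136  0.2001]
(2, 258) [ 0.0658 -0.1088  0.2037]
(8, 258) [ 0.0643 -0.1084  0.2028]
(15, 253) [ 0.0659 -0.1081  0.1974]
(22, 250) [ 0.0676 -0.107   0.1919]
(10, 235) [ 0.0844 -0.1082  0.1772]
(40, 230) [ 0.0636 -0.1135  0.1847]
(70, 218) [ 0.1003 -0.0952  0.1118]
(100, 212) [ 0.053  -0.1129  0.1559]
(140, 203) [ 0.0386 -0.1135  0.14  ]
(20, 290) [ 0.0825 -0.0817  0.1816]
(60, 290) [ 0.0921 -0.06    0.1449]
```

>>> move_arm(motion="0 0 -0.03 0; 0 0 -0.049 0; -0.003 0.005 -0.049 0; -0.006 0.013 -0.049 0; -0.009 0.022 -0.049 0; -0.012 0.031 -0.049 0; -0.014 0.0378 -0.049 0; -0.014 0.0378 -0.049 0; -0.014 0.0378 -0.049 0")

```text
clock: 25.22
position: [0.5928, 0.0635, 0.1286]
ee_rot: [0.414, 0.573, -0.414, 0.573]
ft_force: [-0.2, -0.4, -0.2]
grip_width: 0.996
```

```bash
python3 -c "
from h import *
o=obs();print(box(o['position']));snap('wrist','wrist14');snap('side','side14')
p=cv2.imread('pics/side14.png')[60:290,150:350]; cv2.imwrite('pics/s14c.png',cv2.resize(p,None,fx=2.6,fy=2.6,interpolation=cv2.INTER_CUBIC))
"
```

```text
{'clock': 25.225, 'position': [0.5928, 0.0635, 0.1286], 'ee_rot': [0.4138, 0.5733, -0.4139, 0.5735], 'ft_force': [-0.1834, -0.4115, -0.2354], 'grip_width': 0.9958, 'joint_pos': [-0.6584, 0.3844, 0.5905, 1.694, -0.2322, 1.1339, -1.253]}
[-0.0051 -0.0882  0.1286]
```

View pics/wrist14.png

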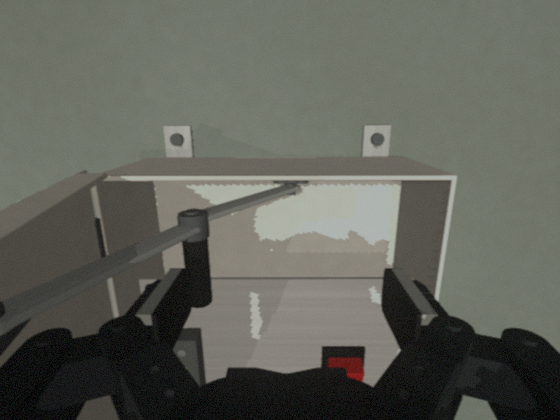

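View pics/s14c.png

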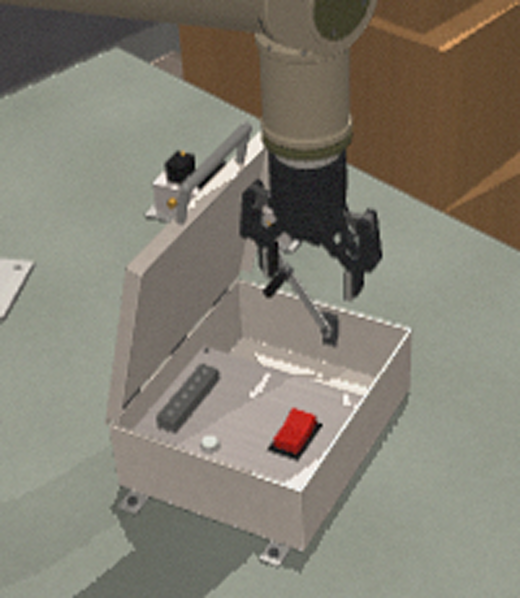

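```bash
python3 -c "
from h import *
f=load('wrist14')
for v in (245,258,290):
  print(v,[(u,*(1e3*box(w(f,u,v))).round(1).tolist()) for u in range(170,216,2) if f['d'][v,u]<.24 and f['d'][v,u]>0])
"
```

```text
245 [(170, 41.1, -111.6, 151.2), (172, 40.7, -111.2, 150.2), (184, 41.7, -103.9, 132.9), (186, 40.3, -104.6, 134.5), (188, 39.2, -104.7, 134.9), (190, 38.2, -104.9, 135.2), (192, 37.5, -104.7, 134.7), (194, 36.6, -104.6, 134.6), (196, 35.5, -104.9, 135.4), (198, 35.2, -104.1, 133.4), (200, 34.5, -103.7, 132.5), (202, 33.2, -104.2, 133.7), (204, 33.0, -103.1, 131.1), (206, 32.2, -103.0, 130.8), (208, 31.9, -101.9, 128.2)]
258 [(184, 42.8, -96.7, 131.4), (186, 41.3, -97.5, 133.2), (188, 40.1, -97.8, 133.9), (190, 39.0, -98.1, 134.4), (192, 38.0, -98.2, 134.7), (194, 37.1, -98.3, 134.8), (196, 36.4, -97.8, 133.9), (198, 35.6, -97.6, 133.4), (200, 34.6, -97.8, 133.8), (202, 33.9, -97.5, 133.2), (204, 33.2, -97.1, 132.2), (206, 32.6, -96.6, 131.2), (208, 31.9, -96.0, 130.0)]
290 [(170, 38.2, -98.7, 163.5), (172, 37.5, -98.6, 163.5), (174, 37.6, -97.3, 161.3), (176, 37.4, -96.5, 159.9), (178, 37.3, -95.5, 158.1), (180, 37.3, -94.1, 155.8), (182, 37.7, -92.2, 152.5), (184, 37.7, -90.8, 150.1), (186, 37.5, -89.8, 148.4), (188, 37.2, -88.7, 146.6), (190, 37.7, -86.5, 142.8), (192, 39.7, -81.1, 133.7), (194, 38.5, -81.7, 134.7), (196, 37.7, -81.4, 134.2), (198, 36.6, -81.7, 134.8), (200, 35.8, -81.4, 134.2), (202, 35.2, -80.7, 133.1), (204, 33.9, -81.4, 134.2), (206, 33.5, -80.2, 132.3), (208, 32.4, -80.4, 132.6), (210, 32.2, -78.7, 129.6)]
```

>>> move_arm(motion="-0.0009 0.0027 -0.0015 0; -0.0019 0.0057 -0.0025 0; -0.0019 0.0057 -0.0025 0; -0.0019 0.0057 -0.0025 0")

```text
clock: 25.82
position: [0.5908, 0.0688, 0.1259]
ee_rot: [0.414, 0.573, -0.414, 0.573]
ft_force: [1.5, -4.1, -2.0]
grip_width: 0.999
```

```bash
python3 -c "
from h import *
o=obs();print(box(o['position']));snap('side','side15')
p=cv2.imread('pics/side15.png')[90:190,210:320]; cv2.imwrite('pics/s15c.png',cv2.resize(p,None,fx=6,fy=6,interpolation=cv2.INTER_CUBIC))
"
```

```text
{'clock': 25.825, 'position': [0.5908, 0.0688, 0.1259], 'ee_rot': [0.4137, 0.5731, -0.4142, 0.5735], 'ft_force': [1.5143, -4.0939, -2.0286], 'grip_width': 0.9994, 'joint_pos': [-0.667, 0.384, 0.5881, 1.7, -0.2312, 1.1279, -1.2635]}
[ 0.0006 -0.088   0.1259]
```

View pics/s15c.png

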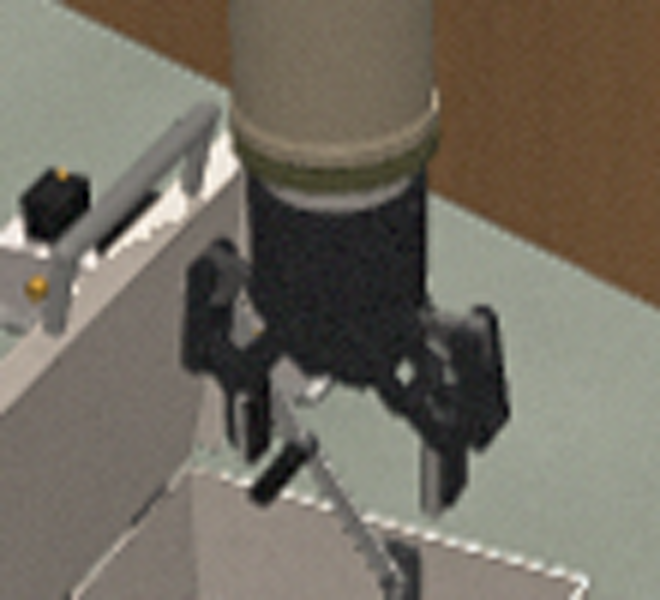

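>>> move_arm(motion="0.0003 -0.0009 -0.0025 0; 0.0003 -0.0009 -0.005 0; 0 0 -0.0065 0; -0.0002 0.0006 -0.008 0; -0.0003 0.0008 -0.0095 0; -0.0003 0.0008 -0.0095 0")

```text
clock: 26.62
position: [0.5904, 0.0704, 0.1164]
ee_rot: [0.414, 0.574, -0.414, 0.573]
ft_force: [-0.8, -0.8, -1.2]
grip_width: 1.004
```

```bash
python3 -c "
from h import *
o=obs();print(box(o['position']),np.array(o['ft_force'][:2])@bx);snap('side','side16');snap('wrist','wrist16')
p=cv2.imread('pics/side16.png')[90:190,210:320]; cv2.imwrite('pics/s16c.png',cv2.resize(p,None,fx=6,fy=6,interpolation=cv2.INTER_CUBIC))
f=load('wrist16')
for v in (258,280,290):
  print(v,[(u,*(1e3*box(w(f,u,v))).round(1).tolist()) for u in range(164,226,3) if f['d'][v,u]<.24 and f['d'][v,u]>0])
"
```

```text
{'clock': 26.625, 'position': [0.5904, 0.0704, 0.1164], 'ee_rot': [0.4136, 0.5735, -0.4138, 0.5734], 'ft_force': [-0.7536, -0.7627, -1.1785], 'grip_width': 1.004, 'joint_pos': [-0.6653, 0.394, 0.5835, 1.7093, -0.2383, 1.1101, -1.2601]}
[ 0.0022 -0.0881  0.1164] -0.48581208698402606
258 [(164, 44.5, -113.8, 156.0), (167, 43.8, -113.4, 155.1), (170, 43.1, -113.0, 154.2), (173, 42.7, -112.1, 152.4), (176, 41.4, -112.4, 153.0), (179, 41.0, -111.5, 151.2), (182, 40.3, -111.0, 150.1), (191, 43.2, -102.0, 130.8), (194, 41.0, -103.4, 133.7), (197, 39.6, -103.6, 134.3), (200, 38.2, -103.8, 134.6), (203, 37.2, -103.4, 133.8), (206, 35.8, -103.6, 134.2), (209, 34.8, -103.2, 133.3), (212, 33.7, -102.9, 132.7), (215, 32.6, -102.4, 131.7), (218, 31.7, -101.8, 130.3)]
280 [(164, 50.4, -98.7, 144.1), (170, 47.8, -99.0, 144.6), (173, 46.9, -98.6, 143.9), (176, 45.2, -99.4, 145.3), (179, 44.7, -98.4, 143.5), (182, 44.8, -96.4, 139.8), (185, 44.6, -94.8, 136.9), (188, 44.9, -92.2, 132.3), (194, 42.2, -92.4, 132.6), (197, 40.5, -93.2, 134.0), (200, 39.2, -93.2, 134.0), (203, 37.8, -93.3, 134.1), (206, 36.4, -93.6, 134.7), (209, 35.3, -93.1, 133.9), (212, 34.2, -92.9, 133.4), (215, 33.2, -92.2, 132.1), (218, 32.1, -91.8, 131.4)]
290 [(164, 47.8, -98.5, 151.3), (167, 46.8, -98.3, 151.0), (170, 45.6, -98.5, 151.2), (173, 45.2, -97.4, 149.3), (176, 44.8, -96.2, 147.3), (179, 44.8, -94.5, 144.4), (182, 45.0, -92.2, 140.5), (185, 44.6, -90.7, 138.1), (188, 44.5, -88.7, 134.6), (191, 44.9, -85.8, 129.6), (194, 67.6, -41.3, 54.3), (197, 40.7, -88.6, 134.4), (200, 39.6, -88.2, 133.8), (203, 38.4, -88.0, 133.3), (206, 36.4, -89.4, 135.8), (209, 35.7, -88.2, 133.8), (212, 34.8, -87.4, 132.3), (215, 33.4, -87.6, 132.7), (218, 32.3, -87.0, 131.7), (221, 48.2, -42.0, 55.5), (224, 46.3, -41.5, 54.5)]
```

View pics/s16c.png

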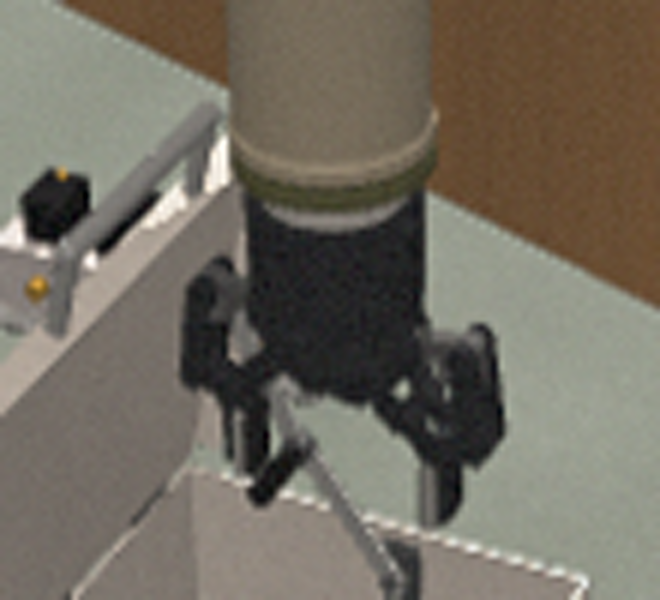

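View pics/wrist16.png

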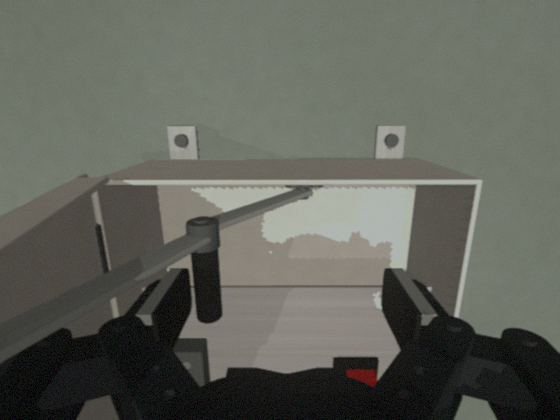

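>>> move_arm(motion="0 0 -0.002 0; 0 0 -0.002 0; 0.0006 -0.0019 -0.002 0; 0.0013 -0.0038 -0.001 0; 0.0019 -0.0057 0 0; 0.0025 -0.0076 0.001 0; 0.0032 -0.0095 0.002 0; 0.0038 -0.0114 0.003 0; 0.0038 -0.0114 0.003 0")

```text
clock: 27.85
position: [0.5945, 0.0586, 0.1196]
ee_rot: [0.414, 0.573, -0.414, 0.574]
ft_force: [0.1, 0.4, 0.7]
grip_width: 1.001
```

```bash
python3 -c "
from h import *
o=obs();print(box(o['position']),np.array(o['ft_force'][:2])@bx);snap('wrist','wrist17')
f=load('wrist17')
for v in (270,280,290):
  print(v,[(u,*(1e3*box(w(f,u,v))).round(1).tolist()) for u in range(164,226,3) if f['d'][v,u]<.24 and f['d'][v,u]>0])
"
```

```text
{'clock': 27.85, 'position': [0.5945, 0.0586, 0.1196], 'ee_rot': [0.4139, 0.5732, -0.4138, 0.5735], 'ft_force': [0.0589, 0.4276, 0.7033], 'grip_width': 1.0006, 'joint_pos': [-0.6466, 0.3969, 0.5882, 1.6994, -0.2405, 1.1179, -1.2388]}
[-0.0103 -0.0883  0.1196] 0.38717327583028965
270 [(170, 38.6, -98.6, 138.1), (173, 36.8, -99.3, 139.5), (176, 35.3, -99.7, 140.4), (179, 34.5, -99.1, 139.1), (182, 33.5, -98.7, 138.3), (185, 32.2, -98.7, 138.3), (188, 30.4, -99.6, 140.1), (191, 29.1, -99.6, 140.1), (194, 27.5, -100.3, 141.4), (197, 26.6, -99.7, 140.3), (200, 25.1, -100.1, 141.1), (203, 24.2, -99.5, 140.0), (206, 22.9, -99.6, 140.2), (209, 21.8, -99.3, 139.6), (212, 21.2, -97.9, 136.8), (215, 20.6, -96.5, 134.2)]
280 [(164, 37.8, -98.9, 147.3), (167, 36.3, -99.3, 148.1), (170, 35.4, -99.0, 147.5), (173, 34.1, -99.2, 147.7), (176, 33.0, -99.1, 147.6), (179, 32.2, -98.4, 146.4), (182, 32.2, -96.6, 143.2), (185, 32.4, -94.4, 139.2), (188, 31.7, -93.5, 137.4), (191, 29.4, -95.1, 140.3), (194, 28.3, -94.9, 140.1), (197, 26.5, -95.8, 141.6), (200, 25.4, -95.7, 141.4), (203, 24.6, -94.7, 139.6), (206, 22.9, -95.6, 141.4), (209, 22.1, -94.7, 139.5), (212, 21.4, -93.5, 137.5), (215, 20.5, -92.6, 135.9)]
290 [(164, 34.8, -99.4, 155.7), (167, 33.8, -99.1, 155.2), (170, 32.5, -99.4, 155.7), (173, 31.9, -98.7, 154.5), (176, 32.4, -96.3, 150.4), (179, 32.3, -94.6, 147.5), (182, 32.3, -92.5, 144.0), (185, 32.0, -90.9, 141.3), (188, 31.8, -89.1, 138.2), (191, 29.8, -90.4, 140.4), (194, 28.2, -91.0, 141.4), (197, 26.8, -91.4, 142.1), (200, 25.8, -90.8, 141.1), (203, 24.5, -90.9, 141.2), (206, 23.3, -90.7, 141.0), (209, 22.3, -90.2, 140.0), (212, 21.3, -89.6, 139.1), (215, 20.5, -88.4, 136.9), (218, 38.2, -40.9, 56.4), (221, 36.4, -40.1, 55.0), (224, 34.3, -40.2, 55.1)]
```

View pics/wrist17.png

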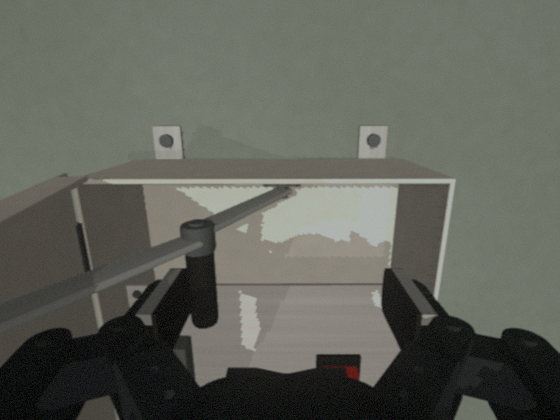

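>>> move_arm(motion="0.0006 -0.0019 0.0005 0; 0.0013 -0.0038 0.001 0; 0.0019 -0.0057 0.0015 0; 0.0025 -0.0076 0.002 0; 0.0031 -0.0092 0.003 0; 0.0031 -0.0092 0.003 0; 0.0031 -0.0092 0.003 0")

```text
clock: 28.78
position: [0.5974, 0.0493, 0.1225]
ee_rot: [0.414, 0.573, -0.414, 0.573]
ft_force: [-0.2, 0.6, -0.7]
grip_width: 1.002
```

```bash
python3 -c "
from h import *
o=obs();print(box(o['position']),np.array(o['ft_force'][:2])@bx);snap('wrist','wrist18');snap('side','side18')
p=cv2.imread('pics/side18.png')[90:240,180:320]; cv2.imwrite('pics/s18c.png',cv2.resize(p,None,fx=4,fy=4,interpolation=cv2.INTER_CUBIC))
f=load('wrist18')
for v in (275,285):
  print(v,[(u,*(1e3*box(w(f,u,v))).round(1).tolist()) for u in range(164,226,3) if f['d'][v,u]<.24 and f['d'][v,u]>0])
"
```

```text
{'clock': 28.775, 'position': [0.5974, 0.0493, 0.1225], 'ee_rot': [0.4136, 0.5733, -0.414, 0.5735], 'ft_force': [-0.1841, 0.5753, -0.6832], 'grip_width': 1.0019, 'joint_pos': [-0.632, 0.3993, 0.5918, 1.6909, -0.242, 1.1256, -1.2219]}
[-0.02   -0.0881  0.1225] 0.6040314048673235
275 [(167, 28.2, -98.9, 146.4), (170, 27.0, -98.9, 146.4), (173, 26.0, -98.7, 146.0), (176, 24.9, -98.5, 145.6), (179, 23.0, -99.5, 147.6), (182, 22.5, -98.4, 145.4), (185, 22.4, -96.7, 142.2), (188, 21.0, -97.0, 142.7), (191, 19.1, -98.0, 144.7), (194, 17.7, -98.3, 145.2), (197, 16.6, -98.0, 144.6), (200, 15.2, -98.4, 145.4), (203, 14.3, -97.7, 144.1), (206, 13.1, -97.6, 143.8), (209, 12.2, -97.0, 142.8), (212, 11.2, -96.3, 141.5), (215, 10.7, -94.7, 138.4)]
285 [(164, 26.5, -99.0, 154.5), (167, 25.4, -99.0, 154.5), (170, 24.6, -98.5, 153.7), (173, 23.3, -98.7, 154.0), (176, 22.7, -98.0, 152.7), (179, 22.4, -96.6, 150.2), (182, 22.6, -94.3, 146.3), (185, 22.5, -92.5, 143.1), (188, 21.4, -92.2, 142.6), (191, 19.7, -92.9, 143.9), (194, 18.2, -93.4, 144.7), (197, 17.0, -93.3, 144.6), (200, 15.5, -93.9, 145.5), (203, 14.5, -93.3, 144.5), (206, 13.5, -93.0, 143.9), (209, 12.7, -92.0, 142.2), (212, 11.3, -92.2, 142.6), (215, 10.5, -91.1, 140.6), (218, 29.0, -43.1, 56.4), (221, 27.0, -42.5, 55.4), (224, 24.9, -42.4, 55.3)]
```

View pics/s18c.png

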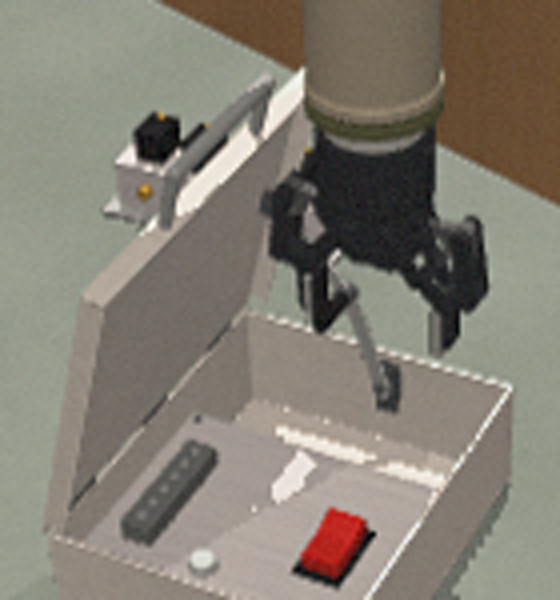

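>>> move_arm(motion="-0.0006 0.0019 0 0; -0.0006 0.0019 0.01 0; -0.0006 0.0019 0.026 0; 0.006 -0.018 0.03 0; 0.015 -0.045 0.03 0; 0.019 -0.057 0.06 0; 0.019 -0.057 0.12 0; 0.019 -0.057 0.18 0; 0.019 -0.057 0.24 0; 0.019 -0.057 0.3 0")

```text
clock: 30.12
position: [0.6157, -0.0076, 0.4262]
ee_rot: [0.414, 0.573, -0.413, 0.574]
ft_force: [2.2, 0.0, 0.2]
grip_width: 0.997
```

```bash
python3 -c "
from h import *
o=obs();print(box(o['position']))
p=np.array(o['position']); print(np.array([.4953,.0801,.43])-p)"
```

```text
{'clock': 30.125, 'position': [0.6157, -0.0076, 0.4262], 'ee_rot': [0.4143, 0.5728, -0.4134, 0.5739], 'ft_force': [2.2203, 0.0302, 0.2395], 'grip_width': 0.9974, 'joint_pos': [-0.532, 0.3299, 0.6754, 1.1381, -0.2072, 1.7369, -1.1688]}
[-0.0798 -0.0875  0.4262]
[-0.12044669  0.08768985  0.00378833]
```

>>> move_arm(motion="-0.04 0.03 0.004 0; -0.08 0.06 0.004 0; -0.11 0.08 0.004 0; -0.12 0.0875 0.004 0; -0.12 0.0875 0.004 0; -0.12 0.0875 0.004 0", grip=0.45)

```text
clock: 30.88
position: [0.4971, 0.0791, 0.4266]
ee_rot: [0.414, 0.573, -0.414, 0.573]
ft_force: [-0.4, 0.5, 0.4]
grip_width: 0.455
```

```bash
python3 -c "
from h import *
o=obs();print(box(o['position']));snap('wrist','wrist20')
f=load('wrist20')
for v in (160,215,270): print(v,[(u,*(1e3*box(w(f,u,v))).round(1).tolist()) for u in range(274,304,2) if f['d'][v,u]<.27 and f['d'][v,u]>0])
"
```

```text
{'clock': 30.875, 'position': [0.4971, 0.0791, 0.4266], 'ee_rot': [0.4141, 0.5729, -0.4143, 0.5733], 'ft_force': [-0.3677, 0.4704, 0.4473], 'grip_width': 0.455, 'joint_pos': [-0.8205, 0.0101, 0.5843, 1.4337, -0.005, 1.6993, -1.4886]}
[ 0.0399 -0.0023  0.4266]
160 [(288, 38.5, -43.9, 337.7), (290, 37.1, -43.9, 337.7), (292, 35.7, -43.9, 337.7), (294, 34.3, -44.0, 338.3), (296, 32.9, -44.0, 338.6), (298, 31.5, -44.1, 339.2), (300, 30.0, -43.9, 338.1)]
215 [(288, 38.5, -2.5, 336.1), (290, 37.0, -2.8, 337.1), (292, 35.6, -3.2, 338.4), (294, 34.1, -3.3, 338.6), (296, 32.6, -3.5, 339.3), (298, 31.1, -3.6, 339.7), (300, 29.5, -2.6, 336.5)]
270 [(288, 38.5, 43.2, 336.1), (290, 36.9, 42.1, 338.3), (292, 35.4, 41.9, 338.7), (294, 33.8, 41.6, 339.3), (296, 32.2, 41.9, 338.7), (298, 30.6, 42.6, 337.3), (300, 29.0, 43.5, 335.6)]
```

View pics/wrist20.png

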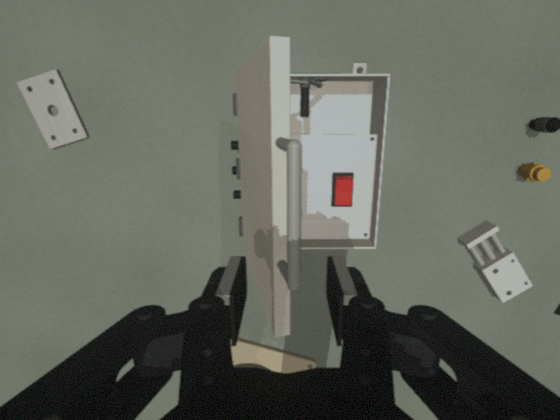

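>>> move_arm(motion="0.0017 -0.0051 -0.03 0; 0.0017 -0.0051 -0.07 0; 0.0017 -0.0051 -0.1 0; 0.0017 -0.0051 -0.114 0; 0.0017 -0.0051 -0.114 0; 0.0017 -0.0051 -0.114 0")

```text
clock: 31.68
position: [0.4988, 0.075, 0.3137]
ee_rot: [0.414, 0.573, -0.413, 0.574]
ft_force: [0.4, 0.4, 1.1]
grip_width: 0.447
```

```bash
python3 -c "
from h import *
o=obs();print(box(o['position']));snap('wrist','wrist21')
"
```

```text
{'clock': 31.675, 'position': [0.4988, 0.075, 0.3137], 'ee_rot': [0.4143, 0.573, -0.4135, 0.5737], 'ft_force': [0.3677, 0.4354, 1.0701], 'grip_width': 0.4466, 'joint_pos': [-0.8126, 0.0075, 0.5831, 1.6669, -0.0041, 1.4669, -1.4796]}
[ 0.0355 -0.0026  0.3137]
```

View pics/wrist21.png

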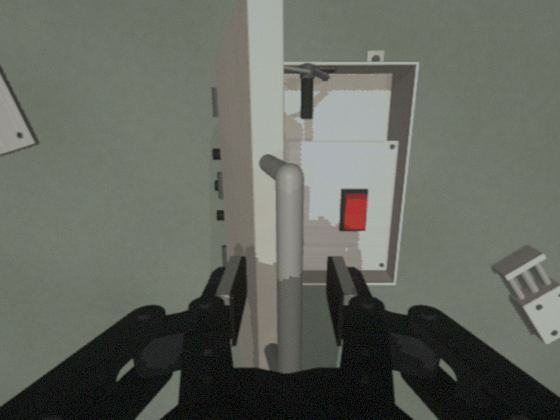

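>>> move_arm(motion="0 0 0 0; 0 0 0 0; 0 0 0 0; 0 0 0 0; 0 0 0 0", grip=0, force=35)

```text
clock: 32.35
position: [0.4984, 0.0751, 0.3132]
ee_rot: [0.414, 0.573, -0.413, 0.574]
ft_force: [-0.1, -1.2, 6.2]
grip_width: 0.116
```

```bash
python3 -c "
from h import *
o=obs();print(box(o['position']));st()
"
```

```text
{'clock': 32.35, 'position': [0.4984, 0.0751, 0.3132], 'ee_rot': [0.4141, 0.5732, -0.4134, 0.5737], 'ft_force': [-0.1047, -1.1569, 6.2125], 'grip_width': 0.1157, 'joint_pos': [-0.8129, 0.007, 0.583, 1.6684, -0.0039, 1.4662, -1.4796]}
[ 0.0357 -0.0023  0.3132]
{'clock': 32.35, 'position': [0.4984, 0.0751, 0.3132], 'ee_rot': [0.4141, 0.5732, -0.4134, 0.5737], 'ft_force': [-0.1047, -1.1569, 6.2125], 'grip_width': 0.1157, 'joint_pos': [-0.8129, 0.007, 0.583, 1.6684, -0.0039, 1.4662, -1.4796]}
th 1.305 r 0.2504 fbx -1.1 fz 6.2  tang 0.6 rad(out) 6.3
```

```bash
python3 -c "
from h import *
tab(1.305,1.305-np.arange(.045,.46,.045),(0,1))"
```

```text
1.26 0.0034 -0.0102 -0.0025 0; 1.215 0.0068 -0.0203 -0.0064 0; 1.17 0.0101 -0.0302 -0.0109 0; 1.125 0.0133 -0.0399 -0.0158 0; 1.08 0.0164 -0.0494 -0.0211 0; 1.035 0.0195 -0.0587 -0.0270 0; 0.99 0.0225 -0.0677 -0.0332 0; 0.945 0.0254 -0.0764 -0.0398 0; 0.9 0.0282 -0.0848 -0.0469 0; 0.855 0.0309 -0.0929 -0.0544 0;
```

>>> move_arm(motion="0.0017 -0.0051 -0.001 0; 0.0034 -0.0102 -0.0025 0; 0.0051 -0.0152 -0.0044 0; 0.0068 -0.0203 -0.0064 0; 0.0085 -0.0252 -0.0086 0; 0.0101 -0.0302 -0.0109 0; 0.0101 -0.0302 -0.0109 0")

```text
clock: 33.22
position: [0.5087, 0.044, 0.3014]
ee_rot: [0.414, 0.573, -0.414, 0.574]
ft_force: [6.5, 1.2, 0.1]
grip_width: 0.116
```

```bash
python3 -c "
from h import *
t=st();snap('wrist','wrist22')
tab(t,t-np.arange(.05,.51,.05),(0,1))
"
```

```text
{'clock': 33.225, 'position': [0.5087, 0.044, 0.3014], 'ee_rot': [0.414, 0.5728, -0.414, 0.5736], 'ft_force': [6.4696, 1.1704, 0.0975], 'grip_width': 0.116, 'joint_pos': [-0.7751, 0.0286, 0.6194, 1.6753, -0.0159, 1.4422, -1.4048]}
th 1.167 r 0.2508 fbx -0.9 fz 0.1  tang -0.8 rad(out) 0.5
1.117 0.0036 -0.0108 -0.0045 0; 1.067 0.0071 -0.0212 -0.0106 0; 1.017 0.0104 -0.0314 -0.0172 0; 0.967 0.0137 -0.0413 -0.0243 0; 0.917 0.0169 -0.0508 -0.0320 0; 0.867 0.0199 -0.0599 -0.0401 0; 0.817 0.0228 -0.0686 -0.0488 0; 0.767 0.0256 -0.0769 -0.0578 0; 0.717 0.0282 -0.0848 -0.0673 0; 0.667 0.0307 -0.0922 -0.0772 0;
```

View pics/wrist22.png

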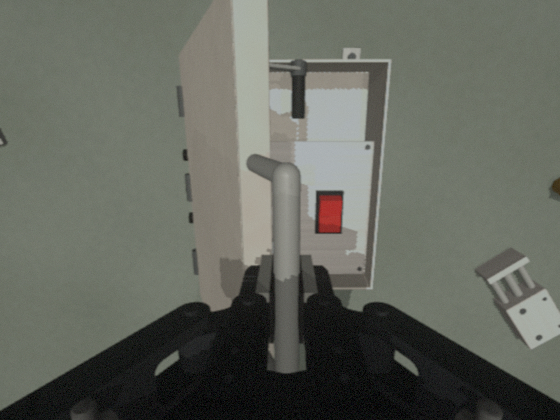

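>>> move_arm(motion="0.0036 -0.0108 -0.0052 0; 0.0071 -0.0212 -0.0112 0; 0.0104 -0.0314 -0.0178 0; 0.0137 -0.0413 -0.0249 0; 0.0169 -0.0508 -0.0326 0; 0.0199 -0.0599 -0.0407 0; 0.0228 -0.0686 -0.0494 0; 0.0256 -0.0769 -0.0584 0; 0.0282 -0.0848 -0.0679 0; 0.0282 -0.0848 -0.0679 0")

```text
clock: 34.52
position: [0.5367, -0.0409, 0.2327]
ee_rot: [0.414, 0.573, -0.414, 0.573]
ft_force: [6.4, -0.2, -1.5]
grip_width: 0.114
```

```bash
python3 -c "
from h import *
t=st()
tab(t,t-np.arange(.05,.51,.05))
"
```

```text
{'clock': 34.525, 'position': [0.5367, -0.0409, 0.2327], 'ee_rot': [0.4137, 0.573, -0.4142, 0.5735], 'ft_force': [6.3658, -0.1904, -1.4719], 'grip_width': 0.114, 'joint_pos': [-0.6446, 0.1503, 0.7078, 1.7223, -0.1001, 1.3059, -1.167]}
th 0.713 r 0.2507 fbx -2.2 fz -1.5  tang -2.5 rad(out) 0.7
0.663 0.0025 -0.0074 -0.0099 0; 0.613 0.0047 -0.0143 -0.0202 0; 0.563 0.0069 -0.0207 -0.0309 0; 0.513 0.0088 -0.0265 -0.0418 0; 0.463 0.0106 -0.0319 -0.0531 0; 0.413 0.0122 -0.0367 -0.0646 0; 0.363 0.0136 -0.0410 -0.0764 0; 0.313 0.0149 -0.0447 -0.0884 0; 0.263 0.0159 -0.0478 -0.1006 0; 0.213 0.0168 -0.0504 -0.1129 0;
```

>>> move_arm(motion="0.0025 -0.0074 -0.0099 0; 0.0047 -0.0143 -0.0202 0; 0.0069 -0.0207 -0.0309 0; 0.0088 -0.0265 -0.0418 0; 0.0106 -0.0319 -0.0531 0; 0.0122 -0.0367 -0.0646 0; 0.0136 -0.041 -0.0764 0; 0.0149 -0.0447 -0.0884 0; 0.0159 -0.0478 -0.1006 0; 0.0159 -0.0478 -0.1006 0")

```text
clock: 35.78
position: [0.5527, -0.0888, 0.132]
ee_rot: [0.414, 0.573, -0.414, 0.574]
ft_force: [7.4, -1.4, -2.5]
grip_width: 0.118
```

```bash
python3 -c "
from h import *
t=st()
tab(t,t-np.arange(.03,.31,.03))
"
```

```text
{'clock': 35.775, 'position': [0.5527, -0.0888, 0.132], 'ee_rot': [0.4137, 0.5728, -0.4142, 0.5737], 'ft_force': [7.4034, -1.4474, -2.5165], 'grip_width': 0.1179, 'joint_pos': [-0.5214, 0.3145, 0.7108, 1.7924, -0.225, 1.1168, -0.9862]}
th 0.260 r 0.2509 fbx -3.7 fz -2.5  tang -3.4 rad(out) 2.9
0.23 0.0005 -0.0016 -0.0074 0; 0.2 0.0010 -0.0029 -0.0148 0; 0.17 0.0014 -0.0041 -0.0223 0; 0.14 0.0017 -0.0050 -0.0298 0; 0.11 0.0019 -0.0058 -0.0373 0; 0.08 0.0021 -0.0063 -0.0448 0; 0.05 0.0022 -0.0066 -0.0524 0; 0.02 0.0022 -0.0066 -0.0599 0; -0.01 0.0022 -0.0065 -0.0675 0; -0.04 0.0020 -0.0062 -0.0751 0;
```

>>> move_arm(motion="0.0007 -0.0021 -0.0074 0; 0.0012 -0.0036 -0.0148 0; 0.0016 -0.0048 -0.0223 0; 0.0019 -0.0057 -0.0298 0; 0.0021 -0.0065 -0.0373 0; 0.0023 -0.007 -0.0448 0; 0.0024 -0.0073 -0.0524 0; 0.0024 -0.0073 -0.058 0; 0.0024 -0.0073 -0.058 0")

```text
clock: 36.9
position: [0.5553, -0.0963, 0.0744]
ee_rot: [0.414, 0.573, -0.414, 0.574]
ft_force: [8.3, -3.2, -3.6]
grip_width: 0.112
```

```bash
python3 -c "
from h import *
t=st()
"
```

```text
{'clock': 36.9, 'position': [0.5553, -0.0963, 0.0744], 'ee_rot': [0.4137, 0.5725, -0.4142, 0.574], 'ft_force': [8.2891, -3.2275, -3.5667], 'grip_width': 0.1121, 'joint_pos': [-0.4739, 0.3992, 0.6811, 1.8325, -0.2914, 1.0102, -0.9255]}
th 0.029 r 0.2519 fbx -5.7 fz -3.6  tang -3.7 rad(out) 5.6
```

>>> move_arm(motion="0.0003 -0.0008 -0.002 0; 0.0003 -0.001 -0.004 0; 0.0003 -0.001 -0.006 0; 0.0003 -0.001 -0.006 0; 0.0003 -0.001 -0.006 0")

```text
clock: 37.52
position: [0.5553, -0.0964, 0.0685]
ee_rot: [0.414, 0.573, -0.414, 0.574]
ft_force: [7.3, -1.5, -3.4]
grip_width: 0.114
```

```bash
python3 -c "
from h import *
t=st()
"
```

```text
{'clock': 37.525, 'position': [0.5553, -0.0964, 0.0685], 'ee_rot': [0.4137, 0.5731, -0.4138, 0.5737], 'ft_force': [7.3009, -1.5459, -3.4364], 'grip_width': 0.1141, 'joint_pos': [-0.4685, 0.4083, 0.6766, 1.8357, -0.2993, 1.0006, -0.9186]}
th 0.005 r 0.2520 fbx -3.8 fz -3.4  tang -3.5 rad(out) 3.8
```

>>> move_arm(motion="0 0 -0.001 0; 0 0 -0.002 0; 0 0 -0.002 0; 0 0 -0.002 0")

```text
clock: 38.02
position: [0.5553, -0.0964, 0.0666]
ee_rot: [0.414, 0.573, -0.414, 0.574]
ft_force: [7.4, -0.4, -2.0]
grip_width: 0.115
```

>>> move_arm(motion="0 0 -0.001 0; 0 0 -0.002 0; 0 0 -0.002 0; 0 0 -0.002 0")

```text
clock: 38.52
position: [0.5553, -0.0963, 0.0646]
ee_rot: [0.414, 0.573, -0.414, 0.574]
ft_force: [6.8, -0.5, -0.9]
grip_width: 0.114
```

>>> move_arm(motion="0 0 -0.001 0; 0 0 -0.002 0; 0 0 -0.002 0; 0 0 -0.002 0")

```text
clock: 39.02
position: [0.5553, -0.0963, 0.0625]
ee_rot: [0.414, 0.573, -0.414, 0.574]
ft_force: [6.6, -0.4, -2.0]
grip_width: 0.106
```

```bash
python3 -c "
from h import *
t=st(); snap('side','side23'); f=load('side23')
p=cv2.imread('pics/side23.png')[155:285,180:330]
cv2.imwrite('pics/s23c.png',cv2.resize(p,None,fx=4.5,fy=4.5,interpolation=cv2.INTER_CUBIC)) 
"
```

```text
{'clock': 39.025, 'position': [0.5553, -0.0963, 0.0625], 'ee_rot': [0.4137, 0.5732, -0.4138, 0.5737], 'ft_force': [6.5857, -0.4406, -1.9831], 'grip_width': 0.1062, 'joint_pos': [-0.4646, 0.4168, 0.6725, 1.8398, -0.306, 0.9898, -0.9138]}
th -0.019 r 0.2522 fbx -2.5 fz -2.0  tang -1.9 rad(out) 2.5
```

View pics/s23c.png

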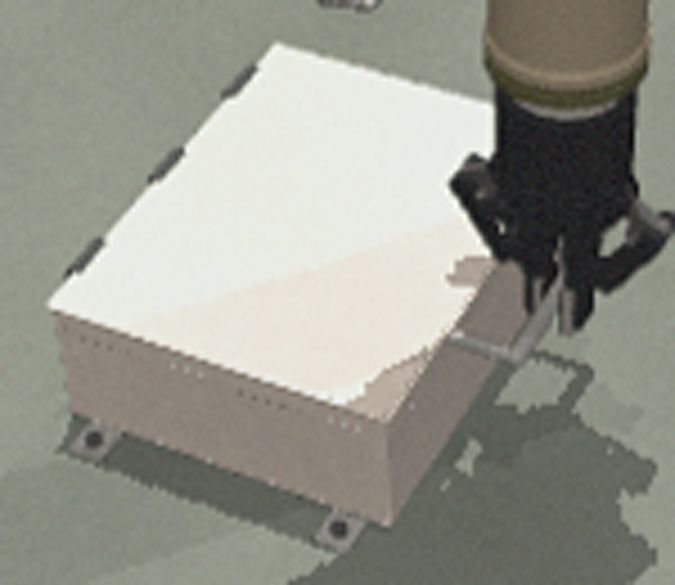

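>>> move_arm(motion="0 0 -0.001 0; 0 0 -0.002 0; 0 0 -0.003 0; 0 0 -0.003 0; 0 0 -0.003 0")

```text
clock: 39.7
position: [0.5554, -0.0963, 0.0612]
ee_rot: [0.414, 0.573, -0.413, 0.573]
ft_force: [-3.2, 2.3, 19.3]
grip_width: 0.111
```

>>> move_arm(motion="0 0 0.001 0; 0 0 0.001 0; 0 0 0.001 0; 0 0 0.001 0; 0 0 0.001 0", grip=0.4)

```text
clock: 40.33
position: [0.555, -0.0959, 0.061]
ee_rot: [0.414, 0.573, -0.414, 0.573]
ft_force: [0.2, -0.3, 0.5]
grip_width: 0.401
```

```bash
python3 -c "
from h import *
t=st(); snap('wrist','wrist24')
"
```

```text
{'clock': 40.325, 'position': [0.555, -0.0959, 0.061], 'ee_rot': [0.4136, 0.5735, -0.4138, 0.5734], 'ft_force': [0.1525, -0.344, 0.4535], 'grip_width': 0.4012, 'joint_pos': [-0.4639, 0.4186, 0.6711, 1.8411, -0.3075, 0.9877, -0.913]}
th -0.025 r 0.2518 fbx -0.4 fz 0.5  tang 0.5 rad(out) 0.4
```

View pics/wrist24.png

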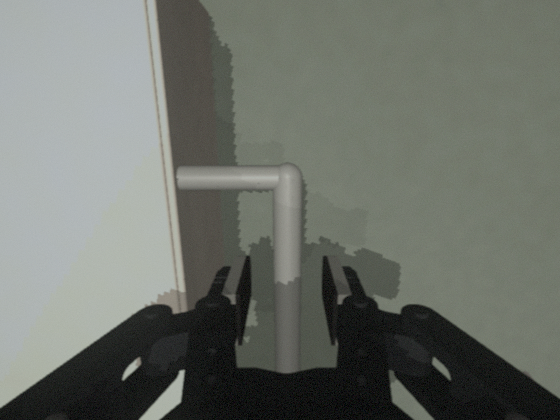

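Fingers are free on both sides (bar at u≈287 between pads at 245 and 328). Retreating straight up.

>>> move_arm(motion="0 0 0.02 0; 0 0 0.06 0; 0 0 0.11 0; 0 0 0.16 0; 0 0 0.2 0; 0 0 0.2 0; 0 0 0.2 0")

```text
clock: 41.25
position: [0.5547, -0.096, 0.2613]
ee_rot: [0.414, 0.573, -0.414, 0.573]
ft_force: [-0.2, 0.4, -0.8]
grip_width: 0.402
```

```bash
python3 -c "
from h import *
st(); snap('side','side25');snap('top','top25')
p=cv2.imread('pics/side25.png')[155:285,180:330]; q=cv2.imread('pics/side0.png')[155:285,180:330]
cv2.imwrite('pics/s25c.png',cv2.resize(np.hstack([q,p]),None,fx=2.6,fy=2.6,interpolation=cv2.INTER_CUBIC))
a,b=load('side0'),load('side25')
for P in [(235,200),(260,190),(270,230),(255,245),(230,225)]: print(P,box(w(a,*P)),box(w(b,*P)))
"
```

```text
{'clock': 41.25, 'position': [0.5547, -0.096, 0.2613], 'ee_rot': [0.4139, 0.5734, -0.4137, 0.5734], 'ft_force': [-0.185, 0.3755, -0.8127], 'grip_width': 0.402, 'joint_pos': [-0.5543, 0.2066, 0.7523, 1.6183, -0.1437, 1.3733, -1.0345]}
th 0.666 r 0.3141 fbx 0.4 fz -0.8  tang -0.4 rad(out) -0.8
(235, 200) [0.0459 0.0105 0.0928] [0.0462 0.01   0.0923]
(260, 190) [ 0.0031 -0.0513  0.0956] [ 0.0061 -0.0567  0.0904]
(270, 230) [-0.0893  0.0749  0.0947] [-0.0887  0.0737  0.0933]
(255, 245) [-0.0801  0.1373  0.0959] [-0.0808  0.1383  0.0972]
(230, 225) [0.0096 0.1006 0.0941] [0.0079 0.1032 0.097 ]
```

View pics/s25c.png

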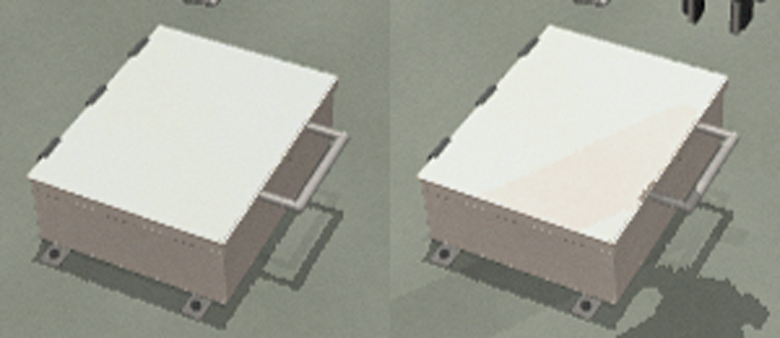

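View pics/side25.png

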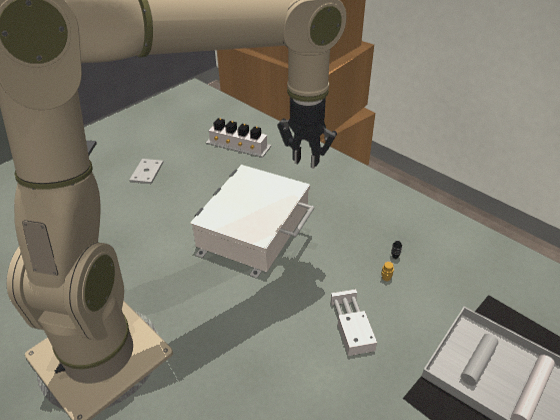

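```bash
python3 -c "
from h import *
a=cv2.imread('pics/side0.png',0).astype(np.float32);b=cv2.imread('pics/side25.png',0).astype(np.float32)
for n,(y,x) in {'front corner':(235,250),'right corner':(175,295),'rear corner':(155,225)}.items():
  t=a[y:y+26,x:x+26]; r=cv2.matchTemplate(b[y-6:y+32,x-6:x+32],t,cv2.TM_CCOEFF_NORMED); _,m,_,l=cv2.minMaxLoc(r); print(n,m,l[0]-6,l[1]-6)
f=load('side0');print(px(f,[.41,-.1,.093]),px(f,[.41,-.1,.097]))
hand_in()
"
```

```text
front corner 0.9982497096061707 0 0
right corner 0.9984002113342285 0 0
rear corner 0.9988082647323608 0 0
(np.float64(263.468019983942), np.float64(248.62697251818594)) (np.float64(263.41850700701457), np.float64(247.45850389006364))
the job is handed in; nothing more can be done
```

The job ran through every step and was handed in at about 41 s of the 72 s allowed. `hand_in()` reports no verdict, so what follows rests on my own checks.

- **Lid raised:** I pinched the handle and raised the lid until I felt the stop at about 1.33 rad, pushing with about 6 N there. The stay snapped over. After I eased off and let go, the lid stood by itself.
- **Rocker off:** The wrist camera then showed the rocker's off half level at 70 mm. The press was harder than planned: 44 N at the fingertips, where 3 N would have done.
- **Stay unlocked:** I pushed the peg about 23 mm forward and up with the rear finger. While getting behind the peg the gripper touched something, probably the lid, with about 4 N and came clear again.
- **Lid lowered:** I lowered the lid by the handle at about 0.4 rad/s. Near the bottom the handle force showed no clear contact for a few millimetres. I kept pressing until it met firm resistance (19 N), then opened the fingers and lifted clear.

**Last checks:**
- The lid corners sit at exactly the same pixels in the side view as at the start, with no whole-pixel shift. One pixel is about 3.5 mm, or roughly 0.016 rad, so the lid is shut within that.
- The wrist force is near zero and the hand is 17 cm above the handle.
- The loose parts look unmoved in the side view, by eye.
- I did not measure the bracket's position. My highest push against the stop was well under the 16 N at which it slips.

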